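# Pack the bench pots and tubs into the caddy

## Robot

A 6-joint arm with a two-finger parallel gripper is mounted at the origin on the work surface; the furniture and walls round the work are solid. World frame = base frame: x ahead of the robot, y to its left, z up, the work surface at z = 0. Lengths are in mm, angles in rad, forces in N, time in s.
With the tool pointing down it reaches from about 325 to 900 mm from the base axis. Payload 6.1 kg.
Tool frame: the origin (TCP) lies at the very end of the fingers, on their centre line; the grasp point (between the pads) lies 19 mm behind it; z points along the fingers, y is the line along which they close (so a half turn about z gives the same grasp; the last joint's range is limited). The gripper opens to 85 mm and grips with 20 to 120 N. Pads are 22 mm wide; open, the fingers measure 114 mm over their backs; the gripper's body (76 mm by 85 mm) begins 54 mm behind the grasp point. The pads swing forward as they close: fully open they stand 13 mm farther back than shut.
Start: joints at [1.187, 0.22, 1.526, -0, 1.395, -0.126], TCP at [159.345, 604.338, 231.3] pointing down, gripper open.
Joint ranges: [-2.98, 2.98], [-0.91, 2.08], [0.09, 2.57], [-1.24, 4.39], [0.2, 2.65], [-2.68, 2.68]. Speed limits (rad/s): [2.57, 2.57, 3.01, 3.14, 3.14, 3.14].

## Interface

Orientations are given as a unit quaternion [w, x, y, z].
In Python, from bench import state, camera, close_job gives the robot as it stands.
- The arm moves only by the tool arm_command, never from a script. Its argument "steps" is a list of rows, each an object of numbers: "hand": the opening, from 0 (shut) to 1 (fully open); "dx", "dy", "dz": the shift along the tool's x, y, z in mm; "wx", "wy", "wz": the turn, a rotation vector about the tool's x, y, z in degrees. A call has 1 to 20 rows; each row is the pose to reach, as a shift and turn from the pose commanded when the call began, along the tool's axes at that moment; what a row does not reach only later rows make up. A row lasts 1/10 s, in which the tool goes at most 50 mm and 8.59 degrees, less where a joint would pass 70% of its speed; a pose out of reach is approached as far as the arm can. A call with a gripper value outside its range is refused whole. The fingers move at their own pace and stop on an object; "squeeze" is the grip in N (left out, the last holds). Time passes only in rows, so rows that repeat a pose let the fingers close. It gives the time, the measured TCP pose, the force, the opening and the grip force at its end, in the units of the state.
- state(): the state, without advancing time (a new reading comes with each control period).
- camera(name): name is "scene" or "top" or "wrist"; returns a dict with "image" (420x560x3 uint8, blue, green, red), "depth" (420x560 float32, mm along the optical axis (not along the pixel's ray), 0 where there is no reading), "fx", "fy", "cx", "cy" (pixels), "D" ([k1, k2, p1, p2, k3] as OpenCV has them; the pictures are not rectified), "T" (4x4, takes a point from camera to world coordinates); the wrist camera has in their place "hand_eye" (4x4, takes a point from camera to tool coordinates, whose origin is the TCP and whose axes are the flange's). Camera axes: x right, y down, z forward; pixel columns grow to the right and rows downward; lengths in mm; the calibration is good to about 2 mm. A picture is of the moment at which its call begins: read the wrist's pose just before it.
- close_job(): hands the job in; it is judged then, once.
The state is a dict: "time": time; "q": joint angles; "dq": joint speeds; "joint_torque": joint torques, N m; "eef_pos": TCP position; "tcp_rot": TCP orientation; "force": force on the tool from outside, world axes, zero at the start; "wrist_torque": the same for the moment, N m; "finger_gap": finger opening in mm; "grasp_force": force on a finger pad.
Only numpy, scipy, OpenCV 4.12 (cv2) and the standard library are available. Lean on these libraries where they do the work, as an engineer would, in place of code of your own. Each camera call takes 0.05 s, during which the arm holds its last target. There are 200 camera calls.

## Task

Get the compounds on the bench ready to be carried away. First take the soldering brick off the caddy and lay it flat on the free worktop beside it; then stand every small white pot and every violet-lidded tub from the open worktop ahead of the robot, right of the caddy, upright on the caddy's floor, one to a cell (the tubs only fit the two wide cells). Last, pull the caddy's handle up until it catches in its upper notch and stays there by itself; leave the black ring box, the steel bowl and the jars close to the robot's foot and at the far right where they are.

Things in the scene. Friction and masses are not known exactly. Their poses are not given: they have to be found in the camera images.
- caddy: fixed open plywood caddy, 186 mm (its x) by 222 mm (its y), on the worktop; origin at the centre of its underside, z up, +x towards the side with the pull-up handle. Floor 5 mm thick, outer walls 5 mm thick with tops 38 mm above the worktop, dividers 4 mm thick with rounded tops at 37 mm. Six cells: two rows along its x (each 86 mm long in x), three columns along its y: 62, 62 and 80 mm wide in y, the wide one at +y
- caddy_in (a point): middle of the caddy's inner floor (5 mm above the worktop), axes as the caddy's; inside it spans 88 mm either way in x and 106 mm either way in y
- handle_grip (a point): middle of the black grip of the caddy's pull-up handle: a horizontal round bar along the caddy's y, grip 18 mm thick and 80 mm long, standing 118 mm behind the caddy's centre (its +x side), its centre 95 mm above the worktop when fully down; moves up with the handle. Bar and legs are free above and on both sides; the bar ends in flat legs 55 mm either side of its middle
- handle (a joint): height of the pull-up handle in m: 0 fully down (start), 0.057 at its upper stop. It slides straight up, weighs 0.3 kg, and takes about 3 to 8 N to raise; a spring pawl lets it pass upwards and catches it against falling at two notches, about 0.025 and about 0.050; it must be raised slightly beyond a notch (2 mm or more) to catch, then settles onto it when let go
- brick: flat pale soldering brick with dark scorch spots, a solid block 64 mm (its x) by 100 mm (its y) by 22 mm high, lying flat across the dividers of the caddy at the start; origin at the centre of its underside, z up
- ring_box: plain black ring box, 55 x 55 mm, 40 mm high, stands near the tubs; not part of the job, to be left alone; origin at the centre of its underside
- bowl: steel bowl, 102 mm across, 47 mm high, at the back of the bench; not part of the job; origin at the centre of its underside
- cell0 (a point): centre of the floor of a cell in the row away from the handle, -y column, cell 86 x 62 mm (x by y, axes as the caddy's)
- cell1 (a point): centre of the floor of a cell in the row away from the handle, middle column, cell 86 x 62 mm (x by y, axes as the caddy's)
- cell2 (a point): centre of the floor of a cell in the row away from the handle, +y column, the wide cell of 86 x 80 mm (x by y, axes as the caddy's)
- cell3 (a point): centre of the floor of a cell in the row next to the handle, -y column, cell 86 x 62 mm (x by y, axes as the caddy's)
- cell4 (a point): centre of the floor of a cell in the row next to the handle, middle column, cell 86 x 62 mm (x by y, axes as the caddy's)
- cell5 (a point): centre of the floor of a cell in the row next to the handle, +y column, the wide cell of 86 x 80 mm (x by y, axes as the caddy's)
- pot1: small white pot with a white screw lid, round, 48 mm across, 50 mm tall; stands upright at the start; origin at the centre of its underside, z up. May be absent
- pot2: small white pot with a white screw lid, round, 48 mm across, 50 mm tall; stands upright at the start; origin at the centre of its underside, z up. May be absent
- pot3: small white pot with a white screw lid, round, 48 mm across, 50 mm tall; stands upright at the start; origin at the centre of its underside, z up. May be absent
- pot4: small white pot with a white screw lid, round, 48 mm across, 50 mm tall; stands upright at the start; origin at the centre of its underside, z up. May be absent
- tub1: white round tub with a wide violet lid, 62 mm across (65 at most), 72 mm tall, stands upright at the start; origin at the centre of its underside, z up. May be absent
- tub2: white round tub with a wide violet lid, 62 mm across (65 at most), 72 mm tall, stands upright at the start; origin at the centre of its underside, z up. May be absent
Mind the look-alikes: they are no part of the job. Leave any orange or pink look-alike of the tub1 alone.

How it is judged:
By the outcome, as a careful person would: the job done as asked, in the order asked, and still so for the second after the job is handed in, with the robot touching nothing.
Of pot1, pot2, pot3, pot4, tub1, tub2 only 4 to 6 are there at a start; the rules pass over those that are not, and their reading is None.
At some moment in a run one of pot1, pot2, pot3, pot4, tub1, tub2 may be knocked a few centimetres aside while the robot is not near it.
It also fails if it takes over 210 s, if anything falls off the work surface, if the arm or the gripper's body presses on something with over 40 N, if the wrist force passes 120 N, or if a joint passes its speed limit or range.

## Working session

There is one attempt and no reset: what is moved stays moved. The work goes in short steps, Python scripts to look and compute and a tool call to move; the robot and the scene stay as the last step left them, time stands still between calls to the robot, and variables do not carry over. Pictures are saved under pics/ and viewed, at most 14 in all, crops included, and the job is handed in when it is done.

Besides the shell and the picture viewer there is one more tool, called after "Emit:" as name(argument=value, ...) on one line, values as JSON. arm_command: Moves the arm, as the interface text tells. Its arguments: {"type":"object","properties":{"steps":{"type":"array","items":{"type":"object","properties":{"hand":{"type":"number"},"dx":{"type":"number"},"dy":{"type":"number"},"dz":{"type":"number"},"wx":{"type":"number"},"wy":{"type":"number"},"wz":{"type":"number"}}}},"squeeze":{"type":"number"}},"required":["steps"]}

```bash
ls; mkdir -p pics; python3 - <<'E'
from bench import state,camera
import cv2,pickle
s=state();print(s)
for n in("scene","top"):
    c=camera(n);pickle.dump(c,open(n+'.pkl','wb'));cv2.imwrite(f'pics/{n}0.png',cv2.resize(c['image'],(800,600)))
    print(n,c['T'],c['fx'],c['D'])
E
```

```text
pics
{'time': 0.0, 'q': array([ 1.18688268e+00,  2.21221005e-01,  1.52764790e+00, -2.08949008e-06,
        1.39468349e+00, -1.26099047e-01]), 'dq': array([ 0.00094439, -0.00100985,  0.00073298,  0.00022888,  0.00072767,
       -0.00172821]), 'joint_torque': array([-2.24562908e-03, -4.96884763e+01, -3.89416516e+01, -1.98609605e-04,
        1.08108608e-02,  3.39401424e-05]), 'eef_pos': array([159.12609308, 603.7663901 , 230.18293713]), 'tcp_rot': array([-2.46179152e-04,  1.28550343e-01,  9.91702500e-01, -9.48444280e-04]), 'force': array([-0.20749346,  0.29710134,  0.07177593]), 'wrist_torque': array([-0.00852968, -0.01120441, -0.03406325]), 'grasp_force': 0.0, 'finger_gap': 85.35304176280718}
scene [[-7.47059531e-01 -3.18477858e-01  5.83501423e-01  4.18303486e+01]
 [-6.64239829e-01  3.23007336e-01 -6.74130337e-01  5.54593525e+02]
 [ 2.62203455e-02 -8.91200379e-01 -4.52851387e-01  4.83061437e+02]
 [ 0.00000000e+00  0.00000000e+00  0.00000000e+00  1.00000000e+00]] 383.5267424394743 [0.00764011 0.         0.         0.         0.        ]
top [[-1.80505815e-02 -9.87910127e-01  1.53973238e-01  3.30919282e+02]
 [-9.99556502e-01  2.14782853e-02  2.06272178e-02 -5.32655030e+01]
 [-2.36849185e-02 -1.53532618e-01 -9.87859686e-01  1.57188446e+03]
 [ 0.00000000e+00  0.00000000e+00  0.00000000e+00  1.00000000e+00]] 533.5786417494321 [-0.03878026  0.          0.          0.          0.        ]
```

View pics/scene0.png

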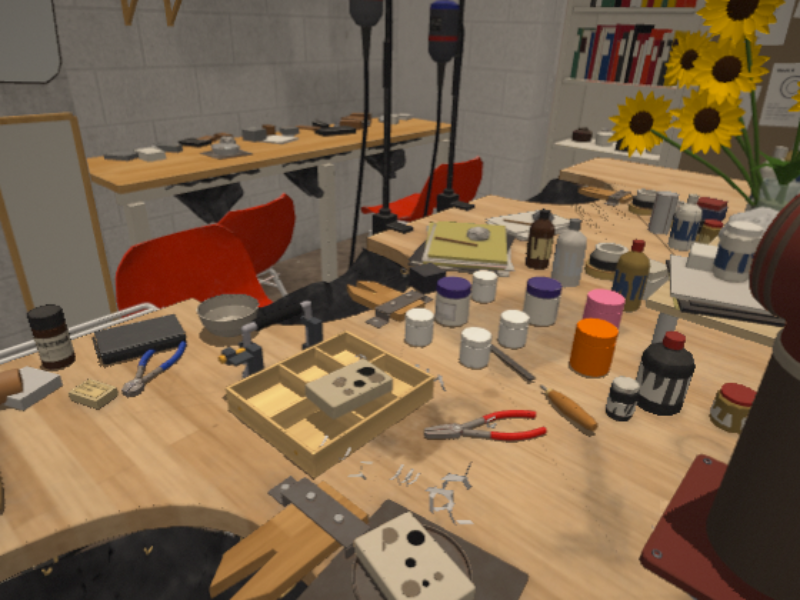

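View pics/top0.png

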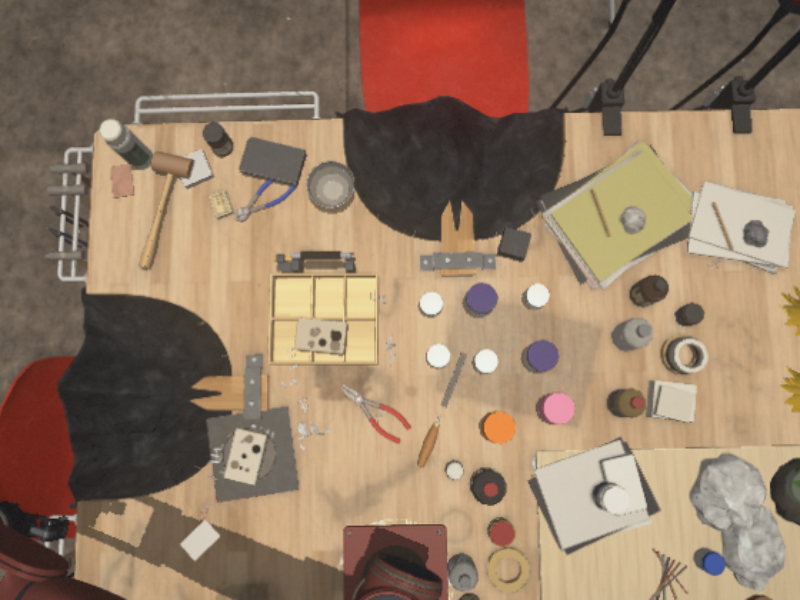

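The top view shows four white pots at about (431,303), (437,356), (486,361) and (537,295). The violet tubs are at (481,299) and (542,356), and the ring box is at (514,243). The caddy spans (270–378, 275–364) with the brick at (321,336) and the handle at (316,262). Next I'll measure these.

```bash
cat > h.py <<'E'
import numpy as np,cv2
def pt(c,u,v,z=None,T=None):
    "raw pixel -> world on plane z"
    T=c['T'] if T is None else T
    K=np.array([[c['fx'],0,c['cx']],[0,c['fy'],c['cy']],[0,0,1]])
    n=cv2.undistortPoints(np.array([[[u,v]]],float),K,np.array(c['D']))[0,0]
    d=T[:3,:3]@np.array([n[0],n[1],1]);o=T[:3,3]
    return o+d*(z-o[2])/d[2]
def cloud(c,T=None):
    T=c['T'] if T is None else T
    h,w=c['depth'].shape
    K=np.array([[c['fx'],0,c['cx']],[0,c['fy'],c['cy']],[0,0,1]])
    uv=np.stack(np.meshgrid(np.arange(w),np.arange(h)),-1).reshape(-1,1,2).astype(float)
    n=cv2.undistortPoints(uv,K,np.array(c['D']))[:,0]
    z=c['depth'].reshape(-1,1)
    P=np.hstack([n*z,z])@T[:3,:3].T+T[:3,3]
    P[z[:,0]==0]=np.nan
    return P.reshape(h,w,3)
E
python3 - <<'E'
import pickle,cv2,numpy as np
from h import *
c=pickle.load(open('top.pkl','rb'));P=cloud(c)
print('table z',np.nanmedian(P[210:240,140:170,2]) ,P[250,250])
def blob(n,x,y,z0,z1,r):
    g=pt(c,x*.7,y*.7,(z0+z1)/2)
    m=(np.hypot(P[...,0]-g[0],P[...,1]-g[1])<r)&(P[...,2]>z0)&(P[...,2]<z1)
    Q=P[m];(cx,cy),rad=cv2.minEnclosingCircle(Q[:,:2].astype(np.float32))
    b=cv2.minAreaRect(Q[:,:2].astype(np.float32))
    print(n,g.round(),'circ',round(cx),round(cy),round(rad),'med',np.median(Q,0).round(1),len(Q),b)
for n,x,y in[('A',431,303),('B',437,356),('C',486,361),('D',537,295)]:blob(n,x,y,40,60,40)
for n,x,y in[('T1',481,299),('T2',542,356)]:blob(n,x,y,62,82,45)
blob('box',514,243,30,50,45); blob('brick',321,336,50,70,75); blob('handle',316,262,80,120,80);blob('pink',558,408,55,90,50)
for x,y in[(270,275),(378,275),(378,364),(270,364)]:print('corner',pt(c,x*.7,y*.7,38).round())
cv2.imwrite('pics/crop1.png',cv2.resize(c['image'][150:300,110:310],(800,600),interpolation=cv2.INTER_CUBIC))
E
```

```text
table z -1.5217479222446855 [437.30766181  71.37218105  11.65888454]
A [541. -82.  50.] circ 541 -80 24 med [540.6 -80.2  49.3] 209 ((541.4800415039062, -81.23992919921875), (43.35995101928711, 47.6617431640625), 88.76341247558594)
B [434. -91.  50.] circ 435 -92 24 med [434.2 -91.8  49.5] 214 ((434.3790283203125, -92.83393859863281), (42.81276321411133, 46.35065460205078), 88.5862808227539)
C [ 422. -188.   50.] circ 422 -188 24 med [ 421.3 -187.4   49.2] 220 ((421.1705322265625, -187.77830505371094), (45.51457595825195, 45.57561492919922), 87.84607696533203)
D [ 552. -295.   50.] circ 552 -296 24 med [ 551.8 -295.3   49.4] 215 ((551.9119873046875, -296.2232360839844), (46.026023864746094, 45.42230224609375), 67.2210693359375)
T1 [ 544. -181.   72.] circ 546 -181 31 med [ 544.7 -181.2   71.8] 368 ((545.636962890625, -181.478515625), (58.24605941772461, 60.25554656982422), 45.45786666870117)
T2 [ 428. -296.   72.] circ 429 -297 31 med [ 428.6 -296.6   71.5] 383 ((428.6383972167969, -297.0028991699219), (60.27367401123047, 60.38472366333008), 74.06900787353516)
box [ 662. -255.   40.] circ 664 -256 37 med [ 663.5 -255.9   39.4] 355 ((664.1074829101562, -256.2830810546875), (54.7418212890625, 57.124786376953125), 72.5879898071289)
brick [478. 139.  60.] circ 479 142 57 med [478.3 141.7  58. ] 780 ((478.9323425292969, 142.10305786132812), (100.35392761230469, 64.33634948730469), 83.1075668334961)
handle [620. 144. 100.] circ 632 137 60 med [633.5 135.7 100.9] 234 ((634.8507690429688, 137.02908325195312), (22.6650390625, 119.97953796386719), 3.8112430572509766)
pink [ 327. -323.   72.] circ 328 -323 31 med [ 328.2 -322.8   71.6] 408 ((328.32952880859375, -323.31396484375), (60.723289489746094, 59.399986267089844), 16.201906204223633)
corner [607. 247.  38.]
corner [602.  25.  38.]
corner [421.  27.  38.]
corner [425. 246.  38.]
```

View pics/crop1.png

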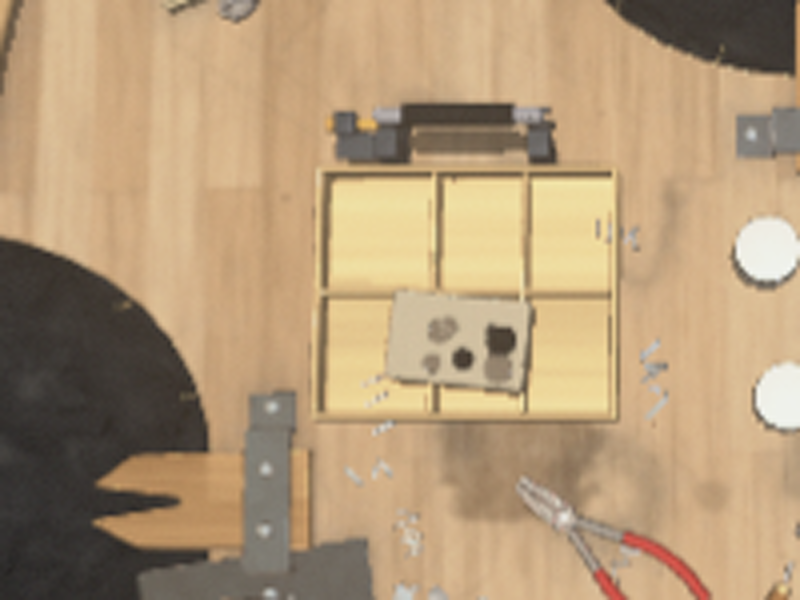

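The crop shows the caddy with the wide cells on its left (+y), outer corners at about crop (316,168) and (617,418). The brick is at (460,342). There is free worktop to the left at about (205,185), clear of the apron.

```bash
cat >> h.py <<'E'
from scipy.spatial.transform import Rotation as Ro
def go(x,y,z,yaw=None):
    "print tool-frame shift to reach TCP x,y,z, with tool y at angle yaw deg (mod 180), tool down"
    from bench import state
    s=state();w,a,b,cc=s['tcp_rot'];R=Ro.from_quat([a,b,cc,w]).as_matrix()
    d=R.T@(np.array([x,y,z])-s['eef_pos']);print('d',d.round(1),end=' ')
    if yaw is not None:
        t=np.radians(yaw);ty=np.array([np.cos(t),np.sin(t),0])
        if ty@R[:,1]<0:ty=-ty
        G=np.c_[np.cross(ty,[0,0,-1]),ty,[0,0,-1]]
        print('w',np.degrees(Ro.from_matrix(R.T@G).as_rotvec()).round(1),end=' ')
    print('t',s['time'],'q6',s['q'][5].round(2))
E
python3 - <<'E'
import pickle
from h import *
c=pickle.load(open('top.pkl','rb'));P=cloud(c)
m=(P[...,0]>400)&(P[...,0]<613)&(P[...,1]>10)&(P[...,1]<262)&(P[...,2]>31)&(P[...,2]<43)
print(cv2.minAreaRect(P[m][:,:2].astype(np.float32)))
cs=[pt(c,110+u/4,150+v/4,38) for u,v in[(315,167),(617,168),(617,419),(313,419)]]
print(np.round(cs),np.mean(cs,0))
g=pt(c,110+205/4,150+185/4,0);print('spot',g)
m=(abs(P[...,0]-g[0])<60)&(abs(P[...,1]-g[1])<62);print(np.nanpercentile(P[m][:,2],[1,50,99,100]))
go(479,142,150,-7)
E
```

```text
((519.2697143554688, 139.4237060546875), (223.19357299804688, 188.24749755859375), 88.94688415527344)
[[610. 248.  38.]
 [604.  26.  38.]
 [421.  28.  38.]
 [425. 248.  38.]] [514.96958843 137.49944979  38.        ]
spot [604.67943794 338.49726427   0.        ]
[-8.98192238 -0.63069536  7.62483034 11.27584587]
d [-427.1 -364.9   80.8] w [-0.1  0.1 82.2] t 0.1 q6 -0.13
```

Emit:
arm_command(steps=[{"dx": -427, "dy": -365, "dz": 81, "wz": 82, "hand": 1}, {"dx": -427, "dy": -365, "dz": 81, "wz": 82, "hand": 1}, {"dx": -427, "dy": -365, "dz": 81, "wz": 82, "hand": 1}, {"dx": -427, "dy": -365, "dz": 81, "wz": 82, "hand": 1}, {"dx": -427, "dy": -365, "dz": 81, "wz": 82, "hand": 1}, {"dx": -427, "dy": -365, "dz": 81, "wz": 82, "hand": 1}, {"dx": -427, "dy": -365, "dz": 81, "wz": 82, "hand": 1}, {"dx": -427, "dy": -365, "dz": 81, "wz": 82, "hand": 1}, {"dx": -427, "dy": -365, "dz": 81, "wz": 82, "hand": 1}, {"dx": -427, "dy": -365, "dz": 81, "wz": 82, "hand": 1}, {"dx": -427, "dy": -365, "dz": 81, "wz": 82, "hand": 1}, {"dx": -427, "dy": -365, "dz": 81, "wz": 82, "hand": 1}, {"dx": -427, "dy": -365, "dz": 81, "wz": 82, "hand": 1}, {"dx": -427, "dy": -365, "dz": 81, "wz": 82, "hand": 1}, {"dx": -427, "dy": -365, "dz": 81, "wz": 82, "hand": 1}])

```text
schema error: expected keys hand, dx, dy, dz, wx, wy, wz
```

```bash
python3 - <<'E'
from h import *
from bench import camera,state
s=state();print(s['eef_pos'],s['q'])
c=camera('wrist');w,a,b,cc=s['tcp_rot'];T=np.eye(4);T[:3,:3]=Ro.from_quat([a,b,cc,w]).as_matrix();T[:3,3]=s['eef_pos'];T=T@c['hand_eye']
P=cloud(c,T)
m=(P[...,2]>50)&(P[...,2]<66)&(abs(P[...,0]-479)<60)&(abs(P[...,1]-142)<80)
print(m.sum(),cv2.minAreaRect(P[m][:,:2].astype(np.float32)),np.median(P[m][:,2]))
m=(P[...,2]>31)&(P[...,2]<43);print(np.nanmin(P[m],0),np.nanmax(P[m],0))
cv2.imwrite('pics/w1.png',c['image'])
go(479,142,42,-7)
E
```

```text
[159.14346735 603.8304022  230.28744834] [ 1.18688302e+00  2.21174745e-01  1.52750458e+00  2.11943696e-05
  1.39470446e+00 -1.26076126e-01]
0 ((0.0, 0.0), (0.0, 0.0), 0.0) nan
[190.45864053 234.98056595  31.00121292] [274.0242833  344.02337761  42.99967428]
d [-427.1 -364.8  188.9] w [-0.1  0.1 82.2] t 0.15 q6 -0.13
  return _methods._mean(a, axis=axis, dtype=dtype,
  ret = ret.dtype.type(ret / rcount)
```

View pics/w1.png

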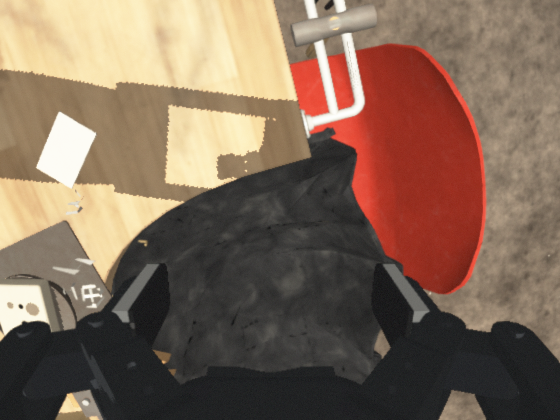

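The move was refused because every key is required, so this wrist view still shows the start pose (apron and stool). Resending with all the keys.

Emit:
arm_command(steps=[{"hand": 1, "dx": -427, "dy": -365, "dz": 81, "wx": 0, "wy": 0, "wz": 82}, {"hand": 1, "dx": -427, "dy": -365, "dz": 81, "wx": 0, "wy": 0, "wz": 82}, {"hand": 1, "dx": -427, "dy": -365, "dz": 81, "wx": 0, "wy": 0, "wz": 82}, {"hand": 1, "dx": -427, "dy": -365, "dz": 81, "wx": 0, "wy": 0, "wz": 82}, {"hand": 1, "dx": -427, "dy": -365, "dz": 81, "wx": 0, "wy": 0, "wz": 82}, {"hand": 1, "dx": -427, "dy": -365, "dz": 81, "wx": 0, "wy": 0, "wz": 82}, {"hand": 1, "dx": -427, "dy": -365, "dz": 81, "wx": 0, "wy": 0, "wz": 82}, {"hand": 1, "dx": -427, "dy": -365, "dz": 81, "wx": 0, "wy": 0, "wz": 82}, {"hand": 1, "dx": -427, "dy": -365, "dz": 81, "wx": 0, "wy": 0, "wz": 82}, {"hand": 1, "dx": -427, "dy": -365, "dz": 81, "wx": 0, "wy": 0, "wz": 82}, {"hand": 1, "dx": -427, "dy": -365, "dz": 81, "wx": 0, "wy": 0, "wz": 82}, {"hand": 1, "dx": -427, "dy": -365, "dz": 81, "wx": 0, "wy": 0, "wz": 82}, {"hand": 1, "dx": -427, "dy": -365, "dz": 81, "wx": 0, "wy": 0, "wz": 82}, {"hand": 1, "dx": -427, "dy": -365, "dz": 81, "wx": 0, "wy": 0, "wz": 82}, {"hand": 1, "dx": -427, "dy": -365, "dz": 81, "wx": 0, "wy": 0, "wz": 82}])

```text
time: 1.65
eef_pos: [478.5, 143.5, 150.3]
tcp_rot: [-0.0, 0.747, 0.665, -0.0]
force: [0.6, 0.8, -0.8]
finger_gap: 85.5
grasp_force: 0.0
```

```bash
python3 - <<'E'
from h import *
from bench import camera,state
s=state();print(s['eef_pos'],s['q'])
c=camera('wrist');w,a,b,cc=s['tcp_rot'];T=np.eye(4);T[:3,:3]=Ro.from_quat([a,b,cc,w]).as_matrix();T[:3,3]=s['eef_pos'];T=T@c['hand_eye']
P=cloud(c,T)
m=(P[...,2]>50)&(P[...,2]<66)&(abs(P[...,0]-479)<60)&(abs(P[...,1]-142)<80)
print(m.sum(),cv2.minAreaRect(P[m][:,:2].astype(np.float32)),np.median(P[m][:,2]))
m=(P[...,2]>31)&(P[...,2]<43);print(np.nanmin(P[m],0),np.nanmax(P[m],0))
cv2.imwrite('pics/w2.png',c['image'])
go(479,142,42,-7)
E
```

```text
[478.53277324 143.48412995 150.2916011 ] [ 1.33063622e-01 -5.75454369e-03  1.92952033e+00  4.09051691e-04
  1.21816587e+00  2.50032594e-01]
12265 ((481.05523681640625, 141.78903198242188), (99.80669403076172, 64.23344421386719), 83.4114990234375) 57.977605067479516
[282.43085006  26.73343166  31.00087974] [640.20984423 307.3344726   42.99503673]
d [ -1.6   0.6 108.4] w [-0.  -0.   0.3] t 1.7 q6 0.25
```

View pics/w2.png

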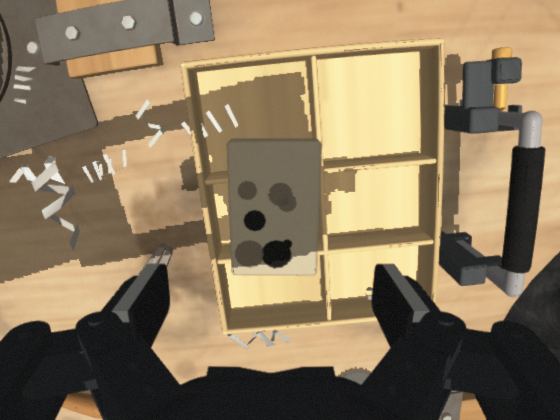

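The wrist view shows the brick across the dividers at (275,205), measured at (481,142), which agrees with the top camera. Descending and gripping.

Emit:
arm_command(steps=[{"hand": 1, "dx": -2, "dy": 2.5, "dz": 50, "wx": 0, "wy": 0, "wz": 0}, {"hand": 1, "dx": -2, "dy": 2.5, "dz": 80, "wx": 0, "wy": 0, "wz": 0}, {"hand": 1, "dx": -2, "dy": 2.5, "dz": 100, "wx": 0, "wy": 0, "wz": 0}, {"hand": 1, "dx": -2, "dy": 2.5, "dz": 111, "wx": 0, "wy": 0, "wz": 0}, {"hand": 1, "dx": -2, "dy": 2.5, "dz": 111, "wx": 0, "wy": 0, "wz": 0}, {"hand": 0.6, "dx": -2, "dy": 2.5, "dz": 111, "wx": 0, "wy": 0, "wz": 0}, {"hand": 0.6, "dx": -2, "dy": 2.5, "dz": 111, "wx": 0, "wy": 0, "wz": 0}, {"hand": 0.6, "dx": -2, "dy": 2.5, "dz": 111, "wx": 0, "wy": 0, "wz": 0}, {"hand": 0.6, "dx": -2, "dy": 2.5, "dz": 111, "wx": 0, "wy": 0, "wz": 0}, {"hand": 0.6, "dx": -2, "dy": 2.5, "dz": 111, "wx": 0, "wy": 0, "wz": 0}], squeeze=50)

```text
time: 2.7
eef_pos: [483.0, 140.7, 41.2]
tcp_rot: [0.001, 0.748, 0.664, 0.002]
force: [-0.5, 0.4, 6.5]
finger_gap: 63.2
grasp_force: 55.8
```

Emit:
arm_command(steps=[{"hand": 0.6, "dx": 0, "dy": 0, "dz": -25, "wx": 0, "wy": 0, "wz": 0}, {"hand": 0.6, "dx": 0, "dy": 0, "dz": -60, "wx": 0, "wy": 0, "wz": 0}, {"hand": 0.6, "dx": 30, "dy": 14, "dz": -80, "wx": 0, "wy": 0, "wz": 0}, {"hand": 0.6, "dx": 70, "dy": 33, "dz": -80, "wx": 0, "wy": 0, "wz": 0}, {"hand": 0.6, "dx": 110, "dy": 51, "dz": -80, "wx": 0, "wy": 0, "wz": 0}, {"hand": 0.6, "dx": 150, "dy": 70, "dz": -80, "wx": 0, "wy": 0, "wz": 0}, {"hand": 0.6, "dx": 190, "dy": 89, "dz": -80, "wx": 0, "wy": 0, "wz": 0}, {"hand": 0.6, "dx": 210, "dy": 98, "dz": -80, "wx": 0, "wy": 0, "wz": 0}, {"hand": 0.6, "dx": 210, "dy": 98, "dz": -60, "wx": 0, "wy": 0, "wz": 0}, {"hand": 0.6, "dx": 210, "dy": 98, "dz": -30, "wx": 0, "wy": 0, "wz": 0}, {"hand": 0.6, "dx": 210, "dy": 98, "dz": 0, "wx": 0, "wy": 0, "wz": 0}, {"hand": 0.6, "dx": 210, "dy": 98, "dz": 20, "wx": 0, "wy": 0, "wz": 0}, {"hand": 0.6, "dx": 210, "dy": 98, "dz": 30, "wx": 0, "wy": 0, "wz": 0}, {"hand": 0.6, "dx": 210, "dy": 98, "dz": 34, "wx": 0, "wy": 0, "wz": 0}, {"hand": 0.6, "dx": 210, "dy": 98, "dz": 34, "wx": 0, "wy": 0, "wz": 0}, {"hand": 0.6, "dx": 210, "dy": 98, "dz": 34, "wx": 0, "wy": 0, "wz": 0}], squeeze=50)

```text
time: 4.3
eef_pos: [604.7, 337.7, 6.9]
tcp_rot: [0.0, 0.748, 0.664, 0.001]
force: [0.9, 0.9, -1.4]
finger_gap: 63.2
grasp_force: 56.2
```

Emit:
arm_command(steps=[{"hand": 0.6, "dx": 0, "dy": 0, "dz": 1, "wx": 0, "wy": 0, "wz": 0}, {"hand": 0.6, "dx": 0, "dy": 0, "dz": 2, "wx": 0, "wy": 0, "wz": 0}, {"hand": 0.95, "dx": 0, "dy": 0, "dz": 2, "wx": 0, "wy": 0, "wz": 0}, {"hand": 0.95, "dx": 0, "dy": 0, "dz": 2, "wx": 0, "wy": 0, "wz": 0}, {"hand": 0.95, "dx": 0, "dy": 0, "dz": 2, "wx": 0, "wy": 0, "wz": 0}, {"hand": 0.95, "dx": 0, "dy": 0, "dz": -15, "wx": 0, "wy": 0, "wz": 0}, {"hand": 0.95, "dx": 0, "dy": 0, "dz": -60, "wx": 0, "wy": 0, "wz": 0}, {"hand": 0.95, "dx": 0, "dy": 0, "dz": -110, "wx": 0, "wy": 0, "wz": 0}, {"hand": 0.95, "dx": 0, "dy": 0, "dz": -150, "wx": 0, "wy": 0, "wz": 0}, {"hand": 0.95, "dx": 0, "dy": 0, "dz": -150, "wx": 0, "wy": 0, "wz": 0}])

```text
time: 5.3
eef_pos: [608.3, 339.3, 166.4]
tcp_rot: [0.003, 0.748, 0.664, 0.007]
force: [1.3, 0.2, 1.6]
finger_gap: 81.2
grasp_force: 0.0
```

```bash
cat >> h.py <<'E'
EXP={'A':(541,-80),'B':(434,-92),'C':(421,-188),'D':(552,-296),'T1':(545,-181),'T2':(428,-297)}
def scan(tag):
    "all pots/tubs seen by the top camera"
    from bench import camera
    c=camera('top');P=cloud(c);cv2.imwrite(f'pics/{tag}.png',cv2.resize(c['image'],(800,600)))
    for lo,hi,nm in((44,56,'pot'),(66,78,'tub')):
        m=((P[...,2]>lo)&(P[...,2]<hi)&(P[...,0]>350)&(P[...,0]<640)&(P[...,1]<260)&(P[...,1]>-400)).astype(np.uint8)
        n,L,st,_=cv2.connectedComponentsWithStats(m)
        for i in range(1,n):
            if st[i,4]>80:
                (x,y),r=cv2.minEnclosingCircle(P[L==i][:,:2].astype(np.float32));b=c['image'][L==i].mean(0)
                if r<60:print(nm,round(x),round(y),'r',round(r),b.round(),st[i,4])
    return c,P
E
python3 - <<'E'
from h import *
c,P=scan('t1')
m=(abs(P[...,0]-605)<70)&(abs(P[...,1]-338)<80)&(P[...,2]>14)&(P[...,2]<30)
print(cv2.minAreaRect(P[m][:,:2].astype(np.float32)),np.median(P[m][:,2]))
go(541,-80,150,-1)
E
```

```text
pot 552 -296 r 24 [225. 233. 235.] 195
pot 541 -81 r 24 [228. 235. 235.] 199
pot 435 -92 r 23 [230. 236. 237.] 199
pot 422 -187 r 23 [229. 236. 236.] 204
tub 624 210 r 29 [ 97. 109. 119.] 107
tub 546 -181 r 31 [134.  98. 113.] 329
tub 429 -297 r 31 [133.  96. 112.] 354
((601.7813110351562, 334.05035400390625), (92.81310272216797, 64.71971130371094), 83.32099914550781) 21.521383100145158
d [-423.5  -15.9   10.1] w [ 0.5 -0.3 -5.8] t 5.35 q6 0.51
```

The brick lies flat on the worktop and nothing has moved. Now pot A.

Emit:
arm_command(steps=[{"hand": 0.95, "dx": -424, "dy": -16, "dz": 40, "wx": 0, "wy": 0, "wz": -6}, {"hand": 0.95, "dx": -424, "dy": -16, "dz": 40, "wx": 0, "wy": 0, "wz": -6}, {"hand": 0.95, "dx": -424, "dy": -16, "dz": 40, "wx": 0, "wy": 0, "wz": -6}, {"hand": 0.95, "dx": -424, "dy": -16, "dz": 40, "wx": 0, "wy": 0, "wz": -6}, {"hand": 0.95, "dx": -424, "dy": -16, "dz": 40, "wx": 0, "wy": 0, "wz": -6}, {"hand": 0.95, "dx": -424, "dy": -16, "dz": 40, "wx": 0, "wy": 0, "wz": -6}, {"hand": 0.95, "dx": -424, "dy": -16, "dz": 40, "wx": 0, "wy": 0, "wz": -6}, {"hand": 0.95, "dx": -424, "dy": -16, "dz": 40, "wx": 0, "wy": 0, "wz": -6}, {"hand": 0.95, "dx": -424, "dy": -16, "dz": 40, "wx": 0, "wy": 0, "wz": -6}, {"hand": 0.95, "dx": -424, "dy": -16, "dz": 40, "wx": 0, "wy": 0, "wz": -6}, {"hand": 0.95, "dx": -424, "dy": -16, "dz": 40, "wx": 0, "wy": 0, "wz": -6}, {"hand": 0.95, "dx": -424, "dy": -16, "dz": 40, "wx": 0, "wy": 0, "wz": -6}])

```text
time: 6.55
eef_pos: [537.6, -80.8, 115.1]
tcp_rot: [-0.0, 0.712, 0.703, 0.0]
force: [0.8, -0.9, 0.5]
finger_gap: 81.2
grasp_force: 0.0
```

```bash
python3 - <<'E'
from h import *
go(541,-81,26,-1.2)
from bench import state
print(state()['eef_pos'])
E
```

```text
d [-0.2  3.5 89.1] w [-0.  -0.   0.5] t 6.55 q6 -0.28
[537.55919527 -80.84799042 115.14833737]
```

Emit:
arm_command(steps=[{"hand": 0.95, "dx": 0, "dy": 3.5, "dz": 30, "wx": 0, "wy": 0, "wz": 0}, {"hand": 0.95, "dx": 0, "dy": 3.5, "dz": 60, "wx": 0, "wy": 0, "wz": 0}, {"hand": 0.95, "dx": 0, "dy": 3.5, "dz": 80, "wx": 0, "wy": 0, "wz": 0}, {"hand": 0.95, "dx": 0, "dy": 3.5, "dz": 89, "wx": 0, "wy": 0, "wz": 0}, {"hand": 0.95, "dx": 0, "dy": 3.5, "dz": 89, "wx": 0, "wy": 0, "wz": 0}, {"hand": 0.4, "dx": 0, "dy": 3.5, "dz": 89, "wx": 0, "wy": 0, "wz": 0}, {"hand": 0.4, "dx": 0, "dy": 3.5, "dz": 89, "wx": 0, "wy": 0, "wz": 0}, {"hand": 0.4, "dx": 0, "dy": 3.5, "dz": 89, "wx": 0, "wy": 0, "wz": 0}, {"hand": 0.4, "dx": 0, "dy": 3.5, "dz": 89, "wx": 0, "wy": 0, "wz": 0}, {"hand": 0.4, "dx": 0, "dy": 3.5, "dz": 89, "wx": 0, "wy": 0, "wz": 0}, {"hand": 0.4, "dx": 0, "dy": 3.5, "dz": 89, "wx": 0, "wy": 0, "wz": 0}], squeeze=30)

```text
time: 7.65
eef_pos: [542.5, -82.2, 28.0]
tcp_rot: [0.001, 0.712, 0.702, 0.001]
force: [-0.6, 0.6, 6.8]
finger_gap: 46.9
grasp_force: 31.0
```

Emit:
arm_command(steps=[{"hand": 0.4, "dx": 0, "dy": 0, "dz": -40, "wx": 0, "wy": 0, "wz": 0}, {"hand": 0.4, "dx": 0, "dy": 0, "dz": -80, "wx": 0, "wy": 0, "wz": 0}, {"hand": 0.4, "dx": 40, "dy": 4, "dz": -80, "wx": 0, "wy": 0, "wz": 0}, {"hand": 0.4, "dx": 80, "dy": 8, "dz": -80, "wx": 0, "wy": 0, "wz": 0}, {"hand": 0.4, "dx": 120, "dy": 12, "dz": -80, "wx": 0, "wy": 0, "wz": 0}, {"hand": 0.4, "dx": 144, "dy": 15, "dz": -80, "wx": 0, "wy": 0, "wz": 0}, {"hand": 0.4, "dx": 144, "dy": 15, "dz": -80, "wx": 0, "wy": 0, "wz": 0}, {"hand": 0.4, "dx": 144, "dy": 15, "dz": -60, "wx": 0, "wy": 0, "wz": 0}, {"hand": 0.4, "dx": 144, "dy": 15, "dz": -40, "wx": 0, "wy": 0, "wz": 0}, {"hand": 0.4, "dx": 144, "dy": 15, "dz": -20, "wx": 0, "wy": 0, "wz": 0}, {"hand": 0.4, "dx": 144, "dy": 15, "dz": -10, "wx": 0, "wy": 0, "wz": 0}, {"hand": 0.4, "dx": 144, "dy": 15, "dz": -6, "wx": 0, "wy": 0, "wz": 0}, {"hand": 0.4, "dx": 144, "dy": 15, "dz": -6, "wx": 0, "wy": 0, "wz": 0}])

```text
time: 8.95
eef_pos: [558.3, 61.1, 33.2]
tcp_rot: [0.0, 0.712, 0.702, -0.0]
force: [-0.6, -0.2, -0.5]
finger_gap: 47.1
grasp_force: 31.7
```

Emit:
arm_command(steps=[{"hand": 0.66, "dx": 0, "dy": 0, "dz": 0, "wx": 0, "wy": 0, "wz": 0}, {"hand": 0.66, "dx": 0, "dy": 0, "dz": 0, "wx": 0, "wy": 0, "wz": 0}, {"hand": 0.66, "dx": 0, "dy": 0, "dz": 0, "wx": 0, "wy": 0, "wz": 0}, {"hand": 0.66, "dx": 0, "dy": 0, "dz": -15, "wx": 0, "wy": 0, "wz": 0}, {"hand": 0.66, "dx": 0, "dy": 0, "dz": -50, "wx": 0, "wy": 0, "wz": 0}, {"hand": 0.95, "dx": 0, "dy": 0, "dz": -85, "wx": 0, "wy": 0, "wz": 0}, {"hand": 0.95, "dx": -39, "dy": -30, "dz": -85, "wx": 0, "wy": 0, "wz": 0}, {"hand": 0.95, "dx": -78, "dy": -60, "dz": -85, "wx": 0, "wy": 0, "wz": 0}, {"hand": 0.95, "dx": -117, "dy": -90, "dz": -85, "wx": 0, "wy": 0, "wz": 0}, {"hand": 0.95, "dx": -155, "dy": -121, "dz": -85, "wx": 0, "wy": 0, "wz": 0}, {"hand": 0.95, "dx": -155, "dy": -121, "dz": -85, "wx": 0, "wy": 0, "wz": 0}, {"hand": 0.95, "dx": -155, "dy": -121, "dz": -85, "wx": 0, "wy": 0, "wz": 0}])

```text
time: 10.15
eef_pos: [435.1, -92.6, 118.6]
tcp_rot: [0.001, 0.713, 0.701, 0.001]
force: [0.1, -0.1, 0.3]
finger_gap: 80.9
grasp_force: 0.0
```

```bash
cat >> h.py <<'E'
def wscan(tag):
    from bench import camera,state
    s=state();c=camera('wrist');w,a,b,cc=s['tcp_rot'];T=np.eye(4);T[:3,:3]=Ro.from_quat([a,b,cc,w]).as_matrix();T[:3,3]=s['eef_pos'];T=T@c['hand_eye']
    P=cloud(c,T);cv2.imwrite(f'pics/{tag}.png',c['image'])
    for lo,hi,nm in((46,54,'pot'),(68,76,'tub')):
        m=((P[...,2]>lo)&(P[...,2]<hi)).astype(np.uint8)
        n,L,st,_=cv2.connectedComponentsWithStats(m)
        for i in range(1,n):
            if st[i,4]>400:
                (x,y),r=cv2.minEnclosingCircle(P[L==i][:,:2].astype(np.float32))
                if r<45:print('wrist',nm,round(x),round(y),'r',round(r),st[i,4])
    return c,P
E
python3 - <<'E'
from h import *
scan('t2');wscan('w3');go(435,-92,26,-1.2)
E
```

```text
pot 552 -295 r 24 [226. 234. 236.] 200
pot 556 62 r 24 [225. 233. 235.] 140
pot 421 -190 r 23 [228. 235. 235.] 143
tub 624 211 r 29 [101. 114. 124.] 108
tub 546 -181 r 31 [133.  95. 110.] 336
tub 429 -297 r 31 [133.  96. 112.] 352
wrist pot 437 -93 r 24 4017
wrist pot 424 -188 r 24 2731
wrist tub 297 -221 r 22 893
d [-0.7 -1.1 92.3] w [0.1 0.  0.4] t 10.25 q6 -0.37
```

Emit:
arm_command(steps=[{"hand": 0.95, "dx": 0, "dy": 0.5, "dz": 40, "wx": 0, "wy": 0, "wz": 0}, {"hand": 0.95, "dx": 0, "dy": 0.5, "dz": 75, "wx": 0, "wy": 0, "wz": 0}, {"hand": 0.95, "dx": 0, "dy": 0.5, "dz": 92, "wx": 0, "wy": 0, "wz": 0}, {"hand": 0.95, "dx": 0, "dy": 0.5, "dz": 92, "wx": 0, "wy": 0, "wz": 0}, {"hand": 0.4, "dx": 0, "dy": 0.5, "dz": 92, "wx": 0, "wy": 0, "wz": 0}, {"hand": 0.4, "dx": 0, "dy": 0.5, "dz": 92, "wx": 0, "wy": 0, "wz": 0}, {"hand": 0.4, "dx": 0, "dy": 0.5, "dz": 92, "wx": 0, "wy": 0, "wz": 0}, {"hand": 0.4, "dx": 0, "dy": 0.5, "dz": 92, "wx": 0, "wy": 0, "wz": 0}, {"hand": 0.4, "dx": 0, "dy": 0.5, "dz": 92, "wx": 0, "wy": 0, "wz": 0}, {"hand": 0.4, "dx": 0, "dy": 0.5, "dz": 50, "wx": 0, "wy": 0, "wz": 0}, {"hand": 0.4, "dx": 0, "dy": 0.5, "dz": 10, "wx": 0, "wy": 0, "wz": 0}, {"hand": 0.4, "dx": 40, "dy": 8, "dz": 10, "wx": 0, "wy": 0, "wz": 0}, {"hand": 0.4, "dx": 80, "dy": 16, "dz": 10, "wx": 0, "wy": 0, "wz": 0}, {"hand": 0.4, "dx": 120, "dy": 24, "dz": 10, "wx": 0, "wy": 0, "wz": 0}, {"hand": 0.4, "dx": 157, "dy": 32, "dz": 10, "wx": 0, "wy": 0, "wz": 0}, {"hand": 0.4, "dx": 157, "dy": 32, "dz": 20, "wx": 0, "wy": 0, "wz": 0}, {"hand": 0.4, "dx": 157, "dy": 32, "dz": 45, "wx": 0, "wy": 0, "wz": 0}, {"hand": 0.4, "dx": 157, "dy": 32, "dz": 70, "wx": 0, "wy": 0, "wz": 0}, {"hand": 0.4, "dx": 157, "dy": 32, "dz": 82, "wx": 0, "wy": 0, "wz": 0}, {"hand": 0.4, "dx": 157, "dy": 32, "dz": 86, "wx": 0, "wy": 0, "wz": 0}])

```text
time: 12.25
eef_pos: [467.3, 64.5, 31.4]
tcp_rot: [-0.002, 0.712, 0.702, -0.002]
force: [-19.4, 0.6, 41.1]
finger_gap: 47.3
grasp_force: 36.3
```

Emit:
arm_command(steps=[{"hand": 0.4, "dx": 0, "dy": 0, "dz": -5, "wx": 0, "wy": 0, "wz": 0}, {"hand": 0.4, "dx": 0, "dy": 0, "dz": -5, "wx": 0, "wy": 0, "wz": 0}, {"hand": 0.4, "dx": 0, "dy": 0, "dz": -5, "wx": 0, "wy": 0, "wz": 0}])

```text
time: 12.55
eef_pos: [469.6, 64.6, 36.8]
tcp_rot: [0.0, 0.712, 0.702, 0.0]
force: [-0.6, 1.0, -1.4]
finger_gap: 46.7
grasp_force: 32.4
```

```bash
python3 - <<'E'
from h import *
c,P=wscan('w4');go(470,64,34,-1.2)
E
```

```text
wrist pot 470 71 r 22 798
wrist pot 557 65 r 24 2256
wrist tub 444 65 r 12 635
wrist tub 496 65 r 12 664
d [-0.7  0.6  2.6] w [0.  0.  0.4] t 12.6 q6 -0.02
```

View pics/w4.png

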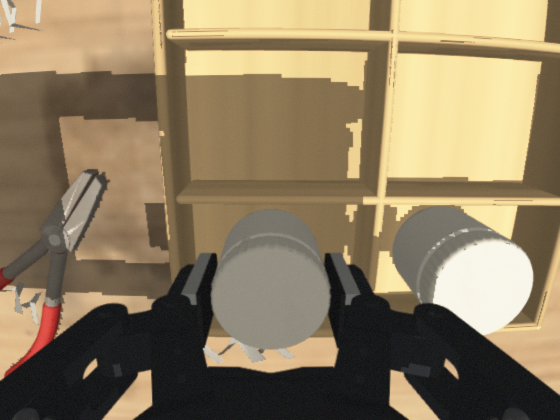

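The pot is held centred in cell0 and clear of the walls, with pot A at image (460,270) in cell3. Lowering it gently, releasing, then on to pot C.

Emit:
arm_command(steps=[{"hand": 0.4, "dx": 0, "dy": 0, "dz": 2, "wx": 0, "wy": 0, "wz": 0}, {"hand": 0.4, "dx": 0, "dy": 0, "dz": 3, "wx": 0, "wy": 0, "wz": 0}, {"hand": 0.66, "dx": 0, "dy": 0, "dz": 3, "wx": 0, "wy": 0, "wz": 0}, {"hand": 0.66, "dx": 0, "dy": 0, "dz": 3, "wx": 0, "wy": 0, "wz": 0}, {"hand": 0.66, "dx": 0, "dy": 0, "dz": 3, "wx": 0, "wy": 0, "wz": 0}, {"hand": 0.66, "dx": 0, "dy": 0, "dz": -15, "wx": 0, "wy": 0, "wz": 0}, {"hand": 0.66, "dx": 0, "dy": 0, "dz": -50, "wx": 0, "wy": 0, "wz": 0}, {"hand": 0.95, "dx": 0, "dy": 0, "dz": -85, "wx": 0, "wy": 0, "wz": 0}, {"hand": 0.95, "dx": -45, "dy": -8, "dz": -85, "wx": 0, "wy": 0, "wz": 0}, {"hand": 0.95, "dx": -90, "dy": -16, "dz": -85, "wx": 0, "wy": 0, "wz": 0}, {"hand": 0.95, "dx": -135, "dy": -24, "dz": -85, "wx": 0, "wy": 0, "wz": 0}, {"hand": 0.95, "dx": -180, "dy": -32, "dz": -85, "wx": 0, "wy": 0, "wz": 0}, {"hand": 0.95, "dx": -225, "dy": -38, "dz": -85, "wx": 0, "wy": 0, "wz": 0}, {"hand": 0.95, "dx": -253, "dy": -42, "dz": -85, "wx": 0, "wy": 0, "wz": 0}, {"hand": 0.95, "dx": -253, "dy": -42, "dz": -85, "wx": 0, "wy": 0, "wz": 0}, {"hand": 0.95, "dx": -253, "dy": -42, "dz": -85, "wx": 0, "wy": 0, "wz": 0}, {"hand": 0.95, "dx": -253, "dy": -42, "dz": -85, "wx": 0, "wy": 0, "wz": 0}])

```text
time: 14.3
eef_pos: [423.7, -186.5, 121.1]
tcp_rot: [-0.0, 0.712, 0.703, 0.0]
force: [-0.3, -0.2, 0.4]
finger_gap: 81.2
grasp_force: 0.0
```

```bash
python3 - <<'E'
from h import *
scan('t3');wscan('w5');go(423,-188,26,-1.2);go(471,130,34,-1.2)
E
```

```text
pot 552 -296 r 24 [226. 234. 235.] 201
pot 556 63 r 23 [228. 236. 238.] 143
pot 467 64 r 24 [228. 236. 238.] 149
tub 624 210 r 28 [100. 113. 124.] 105
tub 546 -182 r 31 [133.  95. 111.] 253
wrist pot 542 -178 r 30 642
wrist pot 424 -188 r 24 3906
wrist pot 300 -203 r 30 673
wrist pot 431 -291 r 30 618
wrist tub 548 -182 r 31 7202
wrist tub 294 -207 r 31 6382
wrist tub 432 -285 r 28 1551
d [-1.8 -0.8 95.2] w [-0.  -0.   0.5] t 14.4 q6 -0.57
d [316.8  43.4  87.3] w [-0.  -0.   0.5] t 14.4 q6 -0.57
```

Emit:
arm_command(steps=[{"hand": 0.95, "dx": -1.5, "dy": 0, "dz": 40, "wx": 0, "wy": 0, "wz": 0}, {"hand": 0.95, "dx": -1.5, "dy": 0, "dz": 75, "wx": 0, "wy": 0, "wz": 0}, {"hand": 0.95, "dx": -1.5, "dy": 0, "dz": 95, "wx": 0, "wy": 0, "wz": 0}, {"hand": 0.95, "dx": -1.5, "dy": 0, "dz": 95, "wx": 0, "wy": 0, "wz": 0}, {"hand": 0.4, "dx": -1.5, "dy": 0, "dz": 95, "wx": 0, "wy": 0, "wz": 0}, {"hand": 0.4, "dx": -1.5, "dy": 0, "dz": 95, "wx": 0, "wy": 0, "wz": 0}, {"hand": 0.4, "dx": -1.5, "dy": 0, "dz": 95, "wx": 0, "wy": 0, "wz": 0}, {"hand": 0.4, "dx": -1.5, "dy": 0, "dz": 95, "wx": 0, "wy": 0, "wz": 0}, {"hand": 0.4, "dx": -1.5, "dy": 0, "dz": 95, "wx": 0, "wy": 0, "wz": 0}, {"hand": 0.4, "dx": -1.5, "dy": 0, "dz": 50, "wx": 0, "wy": 0, "wz": 0}, {"hand": 0.4, "dx": -1.5, "dy": 0, "dz": 10, "wx": 0, "wy": 0, "wz": 0}, {"hand": 0.4, "dx": 45, "dy": 6, "dz": 10, "wx": 0, "wy": 0, "wz": 0}, {"hand": 0.4, "dx": 90, "dy": 12, "dz": 10, "wx": 0, "wy": 0, "wz": 0}, {"hand": 0.4, "dx": 135, "dy": 18, "dz": 10, "wx": 0, "wy": 0, "wz": 0}, {"hand": 0.4, "dx": 180, "dy": 25, "dz": 10, "wx": 0, "wy": 0, "wz": 0}, {"hand": 0.4, "dx": 225, "dy": 31, "dz": 10, "wx": 0, "wy": 0, "wz": 0}, {"hand": 0.4, "dx": 270, "dy": 37, "dz": 10, "wx": 0, "wy": 0, "wz": 0}, {"hand": 0.4, "dx": 317, "dy": 44, "dz": 10, "wx": 0, "wy": 0, "wz": 0}, {"hand": 0.4, "dx": 317, "dy": 44, "dz": 10, "wx": 0, "wy": 0, "wz": 0}, {"hand": 0.4, "dx": 317, "dy": 44, "dz": 10, "wx": 0, "wy": 0, "wz": 0}])

```text
time: 16.4
eef_pos: [471.8, 129.9, 111.5]
tcp_rot: [0.0, 0.711, 0.703, -0.0]
force: [0.9, -1.1, -1.3]
finger_gap: 46.8
grasp_force: 31.8
```

Emit:
arm_command(steps=[{"hand": 0.4, "dx": 0, "dy": 0, "dz": 30, "wx": 0, "wy": 0, "wz": 0}, {"hand": 0.4, "dx": 0, "dy": 0, "dz": 55, "wx": 0, "wy": 0, "wz": 0}, {"hand": 0.4, "dx": 0, "dy": 0, "dz": 70, "wx": 0, "wy": 0, "wz": 0}, {"hand": 0.4, "dx": 0, "dy": 0, "dz": 76, "wx": 0, "wy": 0, "wz": 0}, {"hand": 0.4, "dx": 0, "dy": 0, "dz": 78, "wx": 0, "wy": 0, "wz": 0}, {"hand": 0.4, "dx": 0, "dy": 0, "dz": 78, "wx": 0, "wy": 0, "wz": 0}, {"hand": 0.66, "dx": 0, "dy": 0, "dz": 78, "wx": 0, "wy": 0, "wz": 0}, {"hand": 0.66, "dx": 0, "dy": 0, "dz": 78, "wx": 0, "wy": 0, "wz": 0}, {"hand": 0.66, "dx": 0, "dy": 0, "dz": 78, "wx": 0, "wy": 0, "wz": 0}, {"hand": 0.66, "dx": 0, "dy": 0, "dz": 60, "wx": 0, "wy": 0, "wz": 0}, {"hand": 0.66, "dx": 0, "dy": 0, "dz": 25, "wx": 0, "wy": 0, "wz": 0}, {"hand": 0.95, "dx": 0, "dy": 0, "dz": -10, "wx": 0, "wy": 0, "wz": 0}, {"hand": 0.95, "dx": -40, "dy": 20, "dz": -10, "wx": 0, "wy": 0, "wz": 0}, {"hand": 0.95, "dx": -85, "dy": 35, "dz": -10, "wx": 0, "wy": 0, "wz": 0}, {"hand": 0.95, "dx": -130, "dy": 50, "dz": -10, "wx": 0, "wy": 0, "wz": 0}, {"hand": 0.95, "dx": -175, "dy": 65, "dz": -10, "wx": 0, "wy": 0, "wz": 0}, {"hand": 0.95, "dx": -220, "dy": 80, "dz": -10, "wx": 0, "wy": 0, "wz": 0}, {"hand": 0.95, "dx": -265, "dy": 80, "dz": -10, "wx": 0, "wy": 0, "wz": 0}, {"hand": 0.95, "dx": -265, "dy": 80, "dz": -10, "wx": 0, "wy": 0, "wz": 0}, {"hand": 0.95, "dx": -265, "dy": 80, "dz": -10, "wx": 0, "wy": 0, "wz": 0}])

```text
time: 18.4
eef_pos: [548.2, -137.9, 121.3]
tcp_rot: [-0.0, 0.713, 0.701, 0.0]
force: [-1.0, 0.7, 0.3]
finger_gap: 81.3
grasp_force: 0.0
```

```bash
python3 - <<'E'
from h import *
scan('t4');go(553,-296,26,-1.2);
E
```

```text
pot 552 -296 r 24 [231. 237. 238.] 193
pot 556 62 r 24 [227. 234. 236.] 142
pot 471 130 r 24 [227. 234. 236.] 145
pot 466 64 r 23 [230. 237. 238.] 151
tub 626 209 r 27 [103. 116. 128.] 116
tub 536 -180 r 21 [107.  78.  92.] 87
tub 429 -297 r 31 [137.  98. 115.] 354
d [-159.3    7.2   95. ] w [-0.  -0.   0.4] t 18.45 q6 -0.37
```

View pics/t4.png

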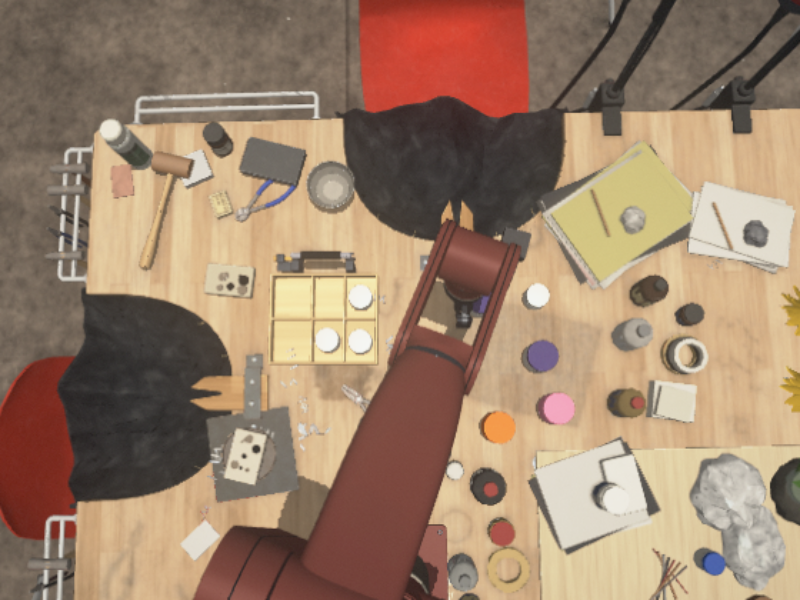

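Three pots stand in their cells, at (360,297), (327,340) and (360,341), and the brick lies flat at (230,281). Pot D next.

Emit:
arm_command(steps=[{"hand": 0.95, "dx": -45, "dy": 2, "dz": 0, "wx": 0, "wy": 0, "wz": 0}, {"hand": 0.95, "dx": -90, "dy": 4, "dz": 0, "wx": 0, "wy": 0, "wz": 0}, {"hand": 0.95, "dx": -135, "dy": 6, "dz": 0, "wx": 0, "wy": 0, "wz": 0}, {"hand": 0.95, "dx": -159, "dy": 7, "dz": 0, "wx": 0, "wy": 0, "wz": 0}, {"hand": 0.95, "dx": -159, "dy": 7, "dz": 30, "wx": 0, "wy": 0, "wz": 0}, {"hand": 0.95, "dx": -159, "dy": 7, "dz": 60, "wx": 0, "wy": 0, "wz": 0}, {"hand": 0.95, "dx": -159, "dy": 7, "dz": 85, "wx": 0, "wy": 0, "wz": 0}, {"hand": 0.95, "dx": -159, "dy": 7, "dz": 95, "wx": 0, "wy": 0, "wz": 0}, {"hand": 0.95, "dx": -159, "dy": 7, "dz": 95, "wx": 0, "wy": 0, "wz": 0}, {"hand": 0.4, "dx": -159, "dy": 7, "dz": 95, "wx": 0, "wy": 0, "wz": 0}, {"hand": 0.4, "dx": -159, "dy": 7, "dz": 95, "wx": 0, "wy": 0, "wz": 0}, {"hand": 0.4, "dx": -159, "dy": 7, "dz": 95, "wx": 0, "wy": 0, "wz": 0}, {"hand": 0.4, "dx": -159, "dy": 7, "dz": 95, "wx": 0, "wy": 0, "wz": 0}, {"hand": 0.4, "dx": -159, "dy": 7, "dz": 95, "wx": 0, "wy": 0, "wz": 0}, {"hand": 0.4, "dx": -159, "dy": 7, "dz": 60, "wx": 0, "wy": 0, "wz": 0}, {"hand": 0.4, "dx": -159, "dy": 7, "dz": 15, "wx": 0, "wy": 0, "wz": 0}, {"hand": 0.4, "dx": -159, "dy": 7, "dz": -20, "wx": 0, "wy": 0, "wz": 0}, {"hand": 0.4, "dx": -159, "dy": 7, "dz": -20, "wx": 0, "wy": 0, "wz": 0}, {"hand": 0.4, "dx": -159, "dy": 7, "dz": -20, "wx": 0, "wy": 0, "wz": 0}])

```text
time: 20.35
eef_pos: [553.8, -296.7, 142.8]
tcp_rot: [0.001, 0.712, 0.702, 0.0]
force: [-0.3, 0.6, -1.0]
finger_gap: 46.8
grasp_force: 31.3
```

```bash
python3 - <<'E'
from h import *
scan('t5');go(561,128,33,-1.2);
E
```

```text
pot 556 63 r 24 [231. 237. 239.] 141
pot 471 130 r 24 [232. 238. 240.] 136
pot 466 64 r 24 [233. 239. 241.] 137
tub 625 211 r 29 [107. 120. 131.] 109
tub 546 -181 r 31 [124.  90. 105.] 330
d [424.    2.5 108. ] w [-0.  -0.   0.4] t 20.4 q6 -0.6
```

Emit:
arm_command(steps=[{"hand": 0.4, "dx": 40, "dy": 0, "dz": 0, "wx": 0, "wy": 0, "wz": 0}, {"hand": 0.4, "dx": 85, "dy": 0, "dz": 0, "wx": 0, "wy": 0, "wz": 0}, {"hand": 0.4, "dx": 130, "dy": 1, "dz": 0, "wx": 0, "wy": 0, "wz": 0}, {"hand": 0.4, "dx": 175, "dy": 1, "dz": 0, "wx": 0, "wy": 0, "wz": 0}, {"hand": 0.4, "dx": 220, "dy": 1, "dz": 0, "wx": 0, "wy": 0, "wz": 0}, {"hand": 0.4, "dx": 265, "dy": 2, "dz": 0, "wx": 0, "wy": 0, "wz": 0}, {"hand": 0.4, "dx": 310, "dy": 2, "dz": 0, "wx": 0, "wy": 0, "wz": 0}, {"hand": 0.4, "dx": 355, "dy": 2, "dz": 10, "wx": 0, "wy": 0, "wz": 0}, {"hand": 0.4, "dx": 395, "dy": 2, "dz": 20, "wx": 0, "wy": 0, "wz": 0}, {"hand": 0.4, "dx": 424, "dy": 2.5, "dz": 20, "wx": 0, "wy": 0, "wz": 0}, {"hand": 0.4, "dx": 424, "dy": 2.5, "dz": 25, "wx": 0, "wy": 0, "wz": 0}, {"hand": 0.4, "dx": 424, "dy": 2.5, "dz": 30, "wx": 0, "wy": 0, "wz": 0}, {"hand": 0.4, "dx": 424, "dy": 2.5, "dz": 55, "wx": 0, "wy": 0, "wz": 0}, {"hand": 0.4, "dx": 424, "dy": 2.5, "dz": 80, "wx": 0, "wy": 0, "wz": 0}, {"hand": 0.4, "dx": 424, "dy": 2.5, "dz": 100, "wx": 0, "wy": 0, "wz": 0}, {"hand": 0.4, "dx": 424, "dy": 2.5, "dz": 105, "wx": 0, "wy": 0, "wz": 0}, {"hand": 0.4, "dx": 424, "dy": 2.5, "dz": 107, "wx": 0, "wy": 0, "wz": 0}, {"hand": 0.4, "dx": 424, "dy": 2.5, "dz": 107, "wx": 0, "wy": 0, "wz": 0}])

```text
time: 22.2
eef_pos: [561.3, 126.7, 34.0]
tcp_rot: [-0.0, 0.712, 0.702, -0.0]
force: [-0.0, -0.1, -0.9]
finger_gap: 46.7
grasp_force: 31.5
```

Emit:
arm_command(steps=[{"hand": 0.4, "dx": 0, "dy": 0, "dz": 1, "wx": 0, "wy": 0, "wz": 0}, {"hand": 0.66, "dx": 0, "dy": 0, "dz": 1, "wx": 0, "wy": 0, "wz": 0}, {"hand": 0.66, "dx": 0, "dy": 0, "dz": 1, "wx": 0, "wy": 0, "wz": 0}, {"hand": 0.66, "dx": 0, "dy": 0, "dz": 1, "wx": 0, "wy": 0, "wz": 0}, {"hand": 0.66, "dx": 0, "dy": 0, "dz": -20, "wx": 0, "wy": 0, "wz": 0}, {"hand": 0.66, "dx": 0, "dy": 0, "dz": -60, "wx": 0, "wy": 0, "wz": 0}, {"hand": 1, "dx": 0, "dy": 0, "dz": -90, "wx": 0, "wy": 0, "wz": 0}, {"hand": 1, "dx": -45, "dy": -2, "dz": -90, "wx": 0, "wy": 0, "wz": 0}, {"hand": 1, "dx": -90, "dy": -4, "dz": -90, "wx": 0, "wy": 0, "wz": 0}, {"hand": 1, "dx": -135, "dy": -6, "dz": -90, "wx": 0, "wy": 0, "wz": 0}, {"hand": 1, "dx": -180, "dy": -7, "dz": -90, "wx": 0, "wy": 0, "wz": 0}, {"hand": 1, "dx": -225, "dy": -8, "dz": -90, "wx": 0, "wy": 0, "wz": 0}, {"hand": 1, "dx": -270, "dy": -9, "dz": -90, "wx": 0, "wy": 0, "wz": 0}, {"hand": 1, "dx": -308, "dy": -10, "dz": -90, "wx": 0, "wy": 0, "wz": 0}, {"hand": 1, "dx": -308, "dy": -10, "dz": -90, "wx": 0, "wy": 0, "wz": 0}, {"hand": 1, "dx": -308, "dy": -10, "dz": -90, "wx": 0, "wy": 0, "wz": 0}, {"hand": 1, "dx": -308, "dy": -10, "dz": -90, "wx": 0, "wy": 0, "wz": 0}])

```text
time: 23.9
eef_pos: [547.3, -179.0, 124.2]
tcp_rot: [-0.0, 0.712, 0.703, 0.0]
force: [0.0, 0.6, -0.6]
finger_gap: 85.5
grasp_force: 0.0
```

```bash
python3 - <<'E'
from h import *
scan('t6');wscan('w6');go(547,-182,40,-1.2);go(563,203,46,-1.2)
E
```

```text
pot 560 127 r 25 [223. 230. 233.] 149
pot 556 62 r 24 [232. 238. 239.] 149
pot 470 130 r 24 [231. 237. 239.] 134
pot 466 64 r 24 [232. 239. 240.] 145
tub 625 211 r 28 [104. 118. 129.] 120
tub 429 -297 r 31 [136.  96. 114.] 356
wrist tub 548 -182 r 31 7672
d [-3.4 -0.3 84.2] w [-0.  -0.   0.5] t 24.0 q6 -0.44
d [381.7  11.2  78.3] w [-0.  -0.   0.5] t 24.0 q6 -0.44
```

Emit:
arm_command(steps=[{"hand": 1, "dx": -3, "dy": 0, "dz": 20, "wx": 0, "wy": 0, "wz": 0}, {"hand": 1, "dx": -3, "dy": 0, "dz": 50, "wx": 0, "wy": 0, "wz": 0}, {"hand": 1, "dx": -3, "dy": 0, "dz": 75, "wx": 0, "wy": 0, "wz": 0}, {"hand": 1, "dx": -3, "dy": 0, "dz": 84, "wx": 0, "wy": 0, "wz": 0}, {"hand": 1, "dx": -3, "dy": 0, "dz": 84, "wx": 0, "wy": 0, "wz": 0}, {"hand": 0.55, "dx": -3, "dy": 0, "dz": 84, "wx": 0, "wy": 0, "wz": 0}, {"hand": 0.55, "dx": -3, "dy": 0, "dz": 84, "wx": 0, "wy": 0, "wz": 0}, {"hand": 0.55, "dx": -3, "dy": 0, "dz": 84, "wx": 0, "wy": 0, "wz": 0}, {"hand": 0.55, "dx": -3, "dy": 0, "dz": 84, "wx": 0, "wy": 0, "wz": 0}, {"hand": 0.55, "dx": -3, "dy": 0, "dz": 84, "wx": 0, "wy": 0, "wz": 0}, {"hand": 0.55, "dx": -3, "dy": 0, "dz": 50, "wx": 0, "wy": 0, "wz": 0}, {"hand": 0.55, "dx": -3, "dy": 0, "dz": 10, "wx": 0, "wy": 0, "wz": 0}, {"hand": 0.55, "dx": -3, "dy": 0, "dz": -30, "wx": 0, "wy": 0, "wz": 0}, {"hand": 0.55, "dx": -3, "dy": 0, "dz": -30, "wx": 0, "wy": 0, "wz": 0}, {"hand": 0.55, "dx": -3, "dy": 0, "dz": -30, "wx": 0, "wy": 0, "wz": 0}], squeeze=40)

```text
time: 25.5
eef_pos: [547.9, -183.5, 155.6]
tcp_rot: [0.001, 0.712, 0.702, 0.0]
force: [-0.1, 0.6, -2.6]
finger_gap: 60.7
grasp_force: 44.8
```

```bash
python3 - <<'E'
from h import *
go(563,203,46,-1.2)
E
```

```text
d [386.8   9.6 109.1] w [0.1 0.1 0.4] t 25.5 q6 -0.45
```

Emit:
arm_command(steps=[{"hand": 0.55, "dx": 40, "dy": 1, "dz": 0, "wx": 0, "wy": 0, "wz": 0}, {"hand": 0.55, "dx": 85, "dy": 2, "dz": 0, "wx": 0, "wy": 0, "wz": 0}, {"hand": 0.55, "dx": 130, "dy": 3, "dz": 0, "wx": 0, "wy": 0, "wz": 0}, {"hand": 0.55, "dx": 175, "dy": 4, "dz": 0, "wx": 0, "wy": 0, "wz": 0}, {"hand": 0.55, "dx": 220, "dy": 5, "dz": 0, "wx": 0, "wy": 0, "wz": 0}, {"hand": 0.55, "dx": 265, "dy": 6, "dz": 0, "wx": 0, "wy": 0, "wz": 0}, {"hand": 0.55, "dx": 310, "dy": 7, "dz": 0, "wx": 0, "wy": 0, "wz": 0}, {"hand": 0.55, "dx": 350, "dy": 8, "dz": 0, "wx": 0, "wy": 0, "wz": 0}, {"hand": 0.55, "dx": 387, "dy": 9, "dz": 0, "wx": 0, "wy": 0, "wz": 0}, {"hand": 0.55, "dx": 387, "dy": 9, "dz": 10, "wx": 0, "wy": 0, "wz": 0}, {"hand": 0.55, "dx": 387, "dy": 9, "dz": 30, "wx": 0, "wy": 0, "wz": 0}, {"hand": 0.55, "dx": 387, "dy": 9, "dz": 55, "wx": 0, "wy": 0, "wz": 0}, {"hand": 0.55, "dx": 387, "dy": 9, "dz": 80, "wx": 0, "wy": 0, "wz": 0}, {"hand": 0.55, "dx": 387, "dy": 9, "dz": 98, "wx": 0, "wy": 0, "wz": 0}, {"hand": 0.55, "dx": 387, "dy": 9, "dz": 105, "wx": 0, "wy": 0, "wz": 0}, {"hand": 0.55, "dx": 387, "dy": 9, "dz": 107, "wx": 0, "wy": 0, "wz": 0}, {"hand": 0.55, "dx": 387, "dy": 9, "dz": 107, "wx": 0, "wy": 0, "wz": 0}])

```text
time: 27.2
eef_pos: [560.0, 202.9, 47.0]
tcp_rot: [-0.001, 0.712, 0.702, -0.002]
force: [-4.2, -0.9, 8.6]
finger_gap: 61.4
grasp_force: 46.2
```

Emit:
arm_command(steps=[{"hand": 0.85, "dx": 0, "dy": 0, "dz": 0, "wx": 0, "wy": 0, "wz": 0}, {"hand": 0.85, "dx": 0, "dy": 0, "dz": 0, "wx": 0, "wy": 0, "wz": 0}, {"hand": 0.85, "dx": 0, "dy": 0, "dz": 0, "wx": 0, "wy": 0, "wz": 0}, {"hand": 0.85, "dx": 0, "dy": 0, "dz": -20, "wx": 0, "wy": 0, "wz": 0}, {"hand": 0.85, "dx": 0, "dy": 0, "dz": -60, "wx": 0, "wy": 0, "wz": 0}, {"hand": 1, "dx": 0, "dy": 0, "dz": -85, "wx": 0, "wy": 0, "wz": 0}, {"hand": 1, "dx": -45, "dy": -10, "dz": -85, "wx": 0, "wy": 0, "wz": 0}, {"hand": 1, "dx": -90, "dy": -20, "dz": -85, "wx": 0, "wy": 0, "wz": 0}, {"hand": 1, "dx": -135, "dy": -30, "dz": -85, "wx": 0, "wy": 0, "wz": 0}, {"hand": 1, "dx": -180, "dy": -40, "dz": -85, "wx": 0, "wy": 0, "wz": 0}, {"hand": 1, "dx": -225, "dy": -50, "dz": -85, "wx": 0, "wy": 0, "wz": 0}, {"hand": 1, "dx": -270, "dy": -60, "dz": -85, "wx": 0, "wy": 0, "wz": 0}, {"hand": 1, "dx": -315, "dy": -75, "dz": -85, "wx": 0, "wy": 0, "wz": 0}, {"hand": 1, "dx": -360, "dy": -90, "dz": -85, "wx": 0, "wy": 0, "wz": 0}, {"hand": 1, "dx": -405, "dy": -105, "dz": -85, "wx": 0, "wy": 0, "wz": 0}, {"hand": 1, "dx": -450, "dy": -115, "dz": -85, "wx": 0, "wy": 0, "wz": 0}, {"hand": 1, "dx": -498, "dy": -120, "dz": -85, "wx": 0, "wy": 0, "wz": 0}, {"hand": 1, "dx": -498, "dy": -120, "dz": -85, "wx": 0, "wy": 0, "wz": 0}, {"hand": 1, "dx": -498, "dy": -120, "dz": -85, "wx": 0, "wy": 0, "wz": 0}, {"hand": 1, "dx": -498, "dy": -120, "dz": -85, "wx": 0, "wy": 0, "wz": 0}])

```text
time: 29.2
eef_pos: [434.6, -291.5, 131.8]
tcp_rot: [-0.001, 0.712, 0.702, 0.0]
force: [-0.0, -0.3, 0.0]
finger_gap: 85.3
grasp_force: 0.0
```

```bash
python3 - <<'E'
from h import *
scan('t7');wscan('w7');go(430,-297,40,-1.2)
E
```

```text
pot 560 128 r 24 [227. 235. 237.] 141
pot 556 62 r 24 [229. 235. 237.] 154
pot 471 130 r 24 [230. 237. 238.] 141
pot 467 64 r 24 [232. 238. 240.] 140
tub 624 211 r 28 [104. 116. 126.] 109
tub 558 204 r 31 [136. 103. 120.] 226
tub 422 -287 r 22 [78. 61. 73.] 98
wrist pot 303 -208 r 30 672
wrist pot 335 -313 r 28 502
wrist tub 294 -208 r 31 6922
wrist tub 432 -298 r 31 7105
wrist tub 328 -323 r 31 4456
d [-6.1 -4.9 92. ] w [-0.  -0.   0.5] t 29.3 q6 -0.73
```

Emit:
arm_command(steps=[{"hand": 1, "dx": -6.5, "dy": -4, "dz": 20, "wx": 0, "wy": 0, "wz": 0}, {"hand": 1, "dx": -6.5, "dy": -4, "dz": 50, "wx": 0, "wy": 0, "wz": 0}, {"hand": 1, "dx": -6.5, "dy": -4, "dz": 80, "wx": 0, "wy": 0, "wz": 0}, {"hand": 1, "dx": -6.5, "dy": -4, "dz": 92, "wx": 0, "wy": 0, "wz": 0}, {"hand": 1, "dx": -6.5, "dy": -4, "dz": 92, "wx": 0, "wy": 0, "wz": 0}, {"hand": 0.55, "dx": -6.5, "dy": -4, "dz": 92, "wx": 0, "wy": 0, "wz": 0}, {"hand": 0.55, "dx": -6.5, "dy": -4, "dz": 92, "wx": 0, "wy": 0, "wz": 0}, {"hand": 0.55, "dx": -6.5, "dy": -4, "dz": 92, "wx": 0, "wy": 0, "wz": 0}, {"hand": 0.55, "dx": -6.5, "dy": -4, "dz": 92, "wx": 0, "wy": 0, "wz": 0}, {"hand": 0.55, "dx": -6.5, "dy": -4, "dz": 92, "wx": 0, "wy": 0, "wz": 0}, {"hand": 0.55, "dx": -6.5, "dy": -4, "dz": 60, "wx": 0, "wy": 0, "wz": 0}, {"hand": 0.55, "dx": -6.5, "dy": -4, "dz": 20, "wx": 0, "wy": 0, "wz": 0}, {"hand": 0.55, "dx": -6.5, "dy": -4, "dz": -20, "wx": 0, "wy": 0, "wz": 0}, {"hand": 0.55, "dx": -6.5, "dy": -4, "dz": -20, "wx": 0, "wy": 0, "wz": 0}, {"hand": 0.55, "dx": -6.5, "dy": -4, "dz": -20, "wx": 0, "wy": 0, "wz": 0}])

```text
time: 30.8
eef_pos: [431.2, -299.6, 153.6]
tcp_rot: [0.001, 0.712, 0.702, 0.0]
force: [-0.2, 0.2, -1.9]
finger_gap: 60.6
grasp_force: 44.5
```

```bash
python3 - <<'E'
from h import *
go(472,205,47,-1.2)
E
```

```text
d [505.3  33.7 105.7] w [0.1 0.1 0.4] t 30.8 q6 -0.74
```

Emit:
arm_command(steps=[{"hand": 0.55, "dx": 40, "dy": 2, "dz": 0, "wx": 0, "wy": 0, "wz": 0}, {"hand": 0.55, "dx": 85, "dy": 5, "dz": 0, "wx": 0, "wy": 0, "wz": 0}, {"hand": 0.55, "dx": 130, "dy": 8, "dz": 0, "wx": 0, "wy": 0, "wz": 0}, {"hand": 0.55, "dx": 175, "dy": 11, "dz": 0, "wx": 0, "wy": 0, "wz": 0}, {"hand": 0.55, "dx": 220, "dy": 14, "dz": 0, "wx": 0, "wy": 0, "wz": 0}, {"hand": 0.55, "dx": 265, "dy": 17, "dz": 0, "wx": 0, "wy": 0, "wz": 0}, {"hand": 0.55, "dx": 310, "dy": 20, "dz": 0, "wx": 0, "wy": 0, "wz": 0}, {"hand": 0.55, "dx": 355, "dy": 23, "dz": 0, "wx": 0, "wy": 0, "wz": 0}, {"hand": 0.55, "dx": 400, "dy": 26, "dz": 0, "wx": 0, "wy": 0, "wz": 0}, {"hand": 0.55, "dx": 445, "dy": 28, "dz": 0, "wx": 0, "wy": 0, "wz": 0}, {"hand": 0.55, "dx": 485, "dy": 30, "dz": 0, "wx": 0, "wy": 0, "wz": 0}, {"hand": 0.55, "dx": 505, "dy": 32, "dz": 0, "wx": 0, "wy": 0, "wz": 0}, {"hand": 0.55, "dx": 505, "dy": 32, "dz": 5, "wx": 0, "wy": 0, "wz": 0}, {"hand": 0.55, "dx": 505, "dy": 32, "dz": 10, "wx": 0, "wy": 0, "wz": 0}, {"hand": 0.55, "dx": 505, "dy": 32, "dz": 35, "wx": 0, "wy": 0, "wz": 0}, {"hand": 0.55, "dx": 505, "dy": 32, "dz": 60, "wx": 0, "wy": 0, "wz": 0}, {"hand": 0.55, "dx": 505, "dy": 32, "dz": 60, "wx": 0, "wy": 0, "wz": 0}, {"hand": 0.55, "dx": 505, "dy": 32, "dz": 60, "wx": 0, "wy": 0, "wz": 0}])

```text
time: 32.6
eef_pos: [468.6, 204.2, 91.4]
tcp_rot: [-0.001, 0.712, 0.702, -0.001]
force: [0.4, 0.5, -0.6]
finger_gap: 61.3
grasp_force: 44.4
```

Emit:
arm_command(steps=[{"hand": 0.55, "dx": 0, "dy": 1.5, "dz": 20, "wx": 0, "wy": 0, "wz": 0}, {"hand": 0.55, "dx": 0, "dy": 1.5, "dz": 36, "wx": 0, "wy": 0, "wz": 0}, {"hand": 0.55, "dx": 0, "dy": 1.5, "dz": 43, "wx": 0, "wy": 0, "wz": 0}, {"hand": 0.55, "dx": 0, "dy": 1.5, "dz": 44, "wx": 0, "wy": 0, "wz": 0}, {"hand": 0.55, "dx": 0, "dy": 1.5, "dz": 44, "wx": 0, "wy": 0, "wz": 0}])

```text
time: 33.1
eef_pos: [471.7, 205.5, 49.2]
tcp_rot: [0.0, 0.712, 0.702, 0.001]
force: [-0.3, -0.8, -1.9]
finger_gap: 60.9
grasp_force: 44.4
```

Emit:
arm_command(steps=[{"hand": 0.55, "dx": 0, "dy": 0, "dz": 1.5, "wx": 0, "wy": 0, "wz": 0}, {"hand": 0.55, "dx": 0, "dy": 0, "dz": 2.5, "wx": 0, "wy": 0, "wz": 0}, {"hand": 0.55, "dx": 0, "dy": 0, "dz": 2.5, "wx": 0, "wy": 0, "wz": 0}])

```text
time: 33.4
eef_pos: [472.0, 205.9, 47.3]
tcp_rot: [0.0, 0.712, 0.702, 0.001]
force: [-1.4, -0.0, 4.4]
finger_gap: 60.6
grasp_force: 45.2
```

Emit:
arm_command(steps=[{"hand": 0.83, "dx": 0, "dy": 0, "dz": 0, "wx": 0, "wy": 0, "wz": 0}, {"hand": 0.83, "dx": 0, "dy": 0, "dz": 0, "wx": 0, "wy": 0, "wz": 0}, {"hand": 0.83, "dx": 0, "dy": 0, "dz": 0, "wx": 0, "wy": 0, "wz": 0}, {"hand": 0.83, "dx": 0, "dy": 0, "dz": -20, "wx": 0, "wy": 0, "wz": 0}, {"hand": 0.83, "dx": 0, "dy": 0, "dz": -60, "wx": 0, "wy": 0, "wz": 0}, {"hand": 0.7, "dx": 0, "dy": 0, "dz": -105, "wx": 0, "wy": 0, "wz": 0}, {"hand": 0.6, "dx": 0, "dy": 0, "dz": -125, "wx": 0, "wy": 0, "wz": 0}, {"hand": 0.6, "dx": -20, "dy": 40, "dz": -125, "wx": 0, "wy": 0, "wz": 0}, {"hand": 0.6, "dx": -40, "dy": 80, "dz": -125, "wx": 0, "wy": 0, "wz": 0}, {"hand": 0.6, "dx": -55, "dy": 120, "dz": -125, "wx": 0, "wy": 0, "wz": 0}, {"hand": 0.6, "dx": -66, "dy": 163, "dz": -125, "wx": 0, "wy": 0, "wz": 0}, {"hand": 0.6, "dx": -66, "dy": 163, "dz": -125, "wx": 0, "wy": 0, "wz": 0}, {"hand": 0.6, "dx": -66, "dy": 163, "dz": -125, "wx": 0, "wy": 0, "wz": 0}, {"hand": 0.6, "dx": -66, "dy": 163, "dz": -125, "wx": 0, "wy": 0, "wz": 0}])

```text
time: 34.8
eef_pos: [632.0, 137.7, 170.4]
tcp_rot: [-0.0, 0.712, 0.702, -0.0]
force: [0.1, -0.4, -0.3]
finger_gap: 51.3
grasp_force: 0.0
```

```bash
python3 - <<'E'
from h import *
scan('t8');c,P=wscan('w8')
m=(P[...,2]>92)&(P[...,2]<112)&(abs(P[...,0]-634)<25)&(abs(P[...,1]-137)<70)
print(m.sum(),cv2.minAreaRect(P[m][:,:2].astype(np.float32)),np.median(P[m],0));go(634,137,78,-1.2)
E
```

```text
pot 557 62 r 24 [230. 236. 237.] 149
pot 467 64 r 23 [233. 238. 239.] 132
tub 626 209 r 28 [70. 81. 91.] 111
wrist pot 480 208 r 30 423
wrist pot 474 130 r 24 484
wrist pot 472 66 r 24 437
wrist tub 638 223 r 12 733
wrist tub 474 208 r 31 676
wrist tub 622 192 r 12 708
wrist tub 619 81 r 12 498
4164 ((636.767578125, 136.9630126953125), (120.67707061767578, 17.48863410949707), 88.98089599609375) [636.48848662 143.52916323 100.74947435]
d [-1.   1.9 93.3] w [ 0.  -0.   0.5] t 34.9 q6 0.11
```

View pics/w8.png

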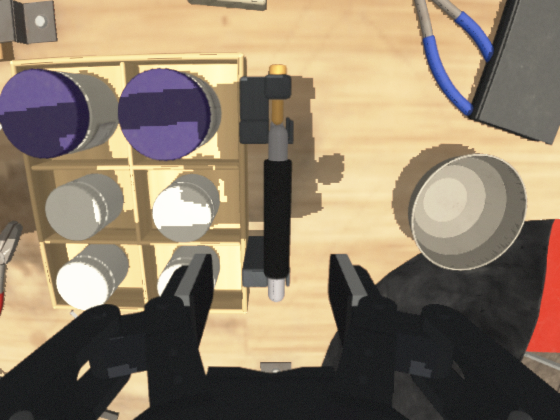

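All six items stand in their cells and the grip bar is at image (278,220), measured at (636,137). Gripping it.

Emit:
arm_command(steps=[{"hand": 0.6, "dx": -1, "dy": 4, "dz": 30, "wx": 0, "wy": 0, "wz": 0}, {"hand": 0.6, "dx": -1, "dy": 4, "dz": 60, "wx": 0, "wy": 0, "wz": 0}, {"hand": 0.6, "dx": -1, "dy": 4, "dz": 82, "wx": 0, "wy": 0, "wz": 0}, {"hand": 0.6, "dx": -1, "dy": 4, "dz": 92, "wx": 0, "wy": 0, "wz": 0}, {"hand": 0.6, "dx": -1, "dy": 4, "dz": 92, "wx": 0, "wy": 0, "wz": 0}, {"hand": 0.1, "dx": -1, "dy": 4, "dz": 92, "wx": 0, "wy": 0, "wz": 0}, {"hand": 0.1, "dx": -1, "dy": 4, "dz": 92, "wx": 0, "wy": 0, "wz": 0}, {"hand": 0.1, "dx": -1, "dy": 4, "dz": 92, "wx": 0, "wy": 0, "wz": 0}, {"hand": 0.1, "dx": -1, "dy": 4, "dz": 92, "wx": 0, "wy": 0, "wz": 0}, {"hand": 0.1, "dx": -1, "dy": 4, "dz": 92, "wx": 0, "wy": 0, "wz": 0}, {"hand": 0.1, "dx": -1, "dy": 4, "dz": 92, "wx": 0, "wy": 0, "wz": 0}], squeeze=40)

```text
time: 36.0
eef_pos: [636.3, 136.6, 80.9]
tcp_rot: [-0.001, 0.712, 0.702, -0.0]
force: [-9.1, -0.4, 8.7]
finger_gap: 16.8
grasp_force: 39.4
```

Emit:
arm_command(steps=[{"hand": 0.1, "dx": 0, "dy": 0, "dz": -6, "wx": 0, "wy": 0, "wz": 0}, {"hand": 0.1, "dx": 0, "dy": 0, "dz": -12, "wx": 0, "wy": 0, "wz": 0}, {"hand": 0.1, "dx": 0, "dy": 0, "dz": -18, "wx": 0, "wy": 0, "wz": 0}, {"hand": 0.1, "dx": 0, "dy": 0, "dz": -24, "wx": 0, "wy": 0, "wz": 0}, {"hand": 0.1, "dx": 0, "dy": 0, "dz": -30, "wx": 0, "wy": 0, "wz": 0}, {"hand": 0.1, "dx": 0, "dy": 0, "dz": -36, "wx": 0, "wy": 0, "wz": 0}, {"hand": 0.1, "dx": 0, "dy": 0, "dz": -42, "wx": 0, "wy": 0, "wz": 0}, {"hand": 0.1, "dx": 0, "dy": 0, "dz": -48, "wx": 0, "wy": 0, "wz": 0}, {"hand": 0.1, "dx": 0, "dy": 0, "dz": -52, "wx": 0, "wy": 0, "wz": 0}, {"hand": 0.1, "dx": 0, "dy": 0, "dz": -55, "wx": 0, "wy": 0, "wz": 0}, {"hand": 0.1, "dx": 0, "dy": 0, "dz": -55, "wx": 0, "wy": 0, "wz": 0}, {"hand": 0.1, "dx": 0, "dy": 0, "dz": -55, "wx": 0, "wy": 0, "wz": 0}])

```text
time: 37.2
eef_pos: [636.2, 136.5, 134.2]
tcp_rot: [-0.001, 0.712, 0.702, -0.001]
force: [-6.2, 1.8, -1.9]
finger_gap: 16.7
grasp_force: 39.7
```

Emit:
arm_command(steps=[{"hand": 0.1, "dx": 0, "dy": 0, "dz": -1, "wx": 0, "wy": 0, "wz": 0}, {"hand": 0.1, "dx": 0, "dy": 0, "dz": -2, "wx": 0, "wy": 0, "wz": 0}, {"hand": 0.1, "dx": 0, "dy": 0, "dz": -2, "wx": 0, "wy": 0, "wz": 0}, {"hand": 0.1, "dx": 0, "dy": 0, "dz": 1, "wx": 0, "wy": 0, "wz": 0}, {"hand": 0.1, "dx": 0, "dy": 0, "dz": 3, "wx": 0, "wy": 0, "wz": 0}, {"hand": 0.1, "dx": 0, "dy": 0, "dz": 3, "wx": 0, "wy": 0, "wz": 0}])

```text
time: 37.8
eef_pos: [636.2, 136.5, 130.9]
tcp_rot: [-0.001, 0.712, 0.702, -0.001]
force: [-6.5, 2.5, -3.2]
finger_gap: 16.6
grasp_force: 39.8
```

Near the notch height; opening gently, then lifting clear.

Emit:
arm_command(steps=[{"hand": 0.4, "dx": 0, "dy": 0, "dz": 0, "wx": 0, "wy": 0, "wz": 0}, {"hand": 0.65, "dx": 0, "dy": 0, "dz": 0, "wx": 0, "wy": 0, "wz": 0}, {"hand": 0.65, "dx": 0, "dy": 0, "dz": 0, "wx": 0, "wy": 0, "wz": 0}, {"hand": 0.65, "dx": 0, "dy": 0, "dz": 0, "wx": 0, "wy": 0, "wz": 0}, {"hand": 0.65, "dx": 0, "dy": 0, "dz": -20, "wx": 0, "wy": 0, "wz": 0}, {"hand": 0.65, "dx": 0, "dy": 0, "dz": -60, "wx": 0, "wy": 0, "wz": 0}, {"hand": 0.65, "dx": 0, "dy": 0, "dz": -100, "wx": 0, "wy": 0, "wz": 0}, {"hand": 0.65, "dx": -45, "dy": -20, "dz": -120, "wx": 0, "wy": 0, "wz": 0}, {"hand": 0.65, "dx": -90, "dy": -40, "dz": -120, "wx": 0, "wy": 0, "wz": 0}, {"hand": 0.65, "dx": -135, "dy": -60, "dz": -120, "wx": 0, "wy": 0, "wz": 0}, {"hand": 0.65, "dx": -180, "dy": -80, "dz": -120, "wx": 0, "wy": 0, "wz": 0}, {"hand": 0.65, "dx": -225, "dy": -100, "dz": -120, "wx": 0, "wy": 0, "wz": 0}, {"hand": 0.65, "dx": -270, "dy": -100, "dz": -120, "wx": 0, "wy": 0, "wz": 0}, {"hand": 0.65, "dx": -270, "dy": -100, "dz": -120, "wx": 0, "wy": 0, "wz": 0}, {"hand": 0.65, "dx": -270, "dy": -100, "dz": -120, "wx": 0, "wy": 0, "wz": 0}])

```text
time: 39.3
eef_pos: [533.5, -133.5, 251.2]
tcp_rot: [0.0, 0.713, 0.701, 0.0]
force: [0.9, 1.4, -0.1]
finger_gap: 55.7
grasp_force: 0.0
```

```bash
python3 - <<'E'
from h import *
c,P=scan('t9')
m=(abs(P[...,0]-636)<25)&(abs(P[...,1]-137)<35)&(P[...,2]>60)
print('bar top',np.median(P[m],0),m.sum())
from bench import camera
cv2.imwrite('pics/s9.png',cv2.resize(camera('scene')['image'],(800,600)))
E
```

```text
pot 560 128 r 24 [226. 233. 236.] 152
pot 557 61 r 25 [230. 237. 238.] 147
pot 471 130 r 24 [232. 238. 240.] 136
pot 466 64 r 24 [230. 236. 238.] 146
tub 625 211 r 28 [104. 113. 122.] 113
tub 559 205 r 31 [137. 102. 119.] 226
tub 470 209 r 31 [137. 103. 121.] 250
bar top [633.24365869 137.21879359 150.83883525] 177
```

View pics/s9.png

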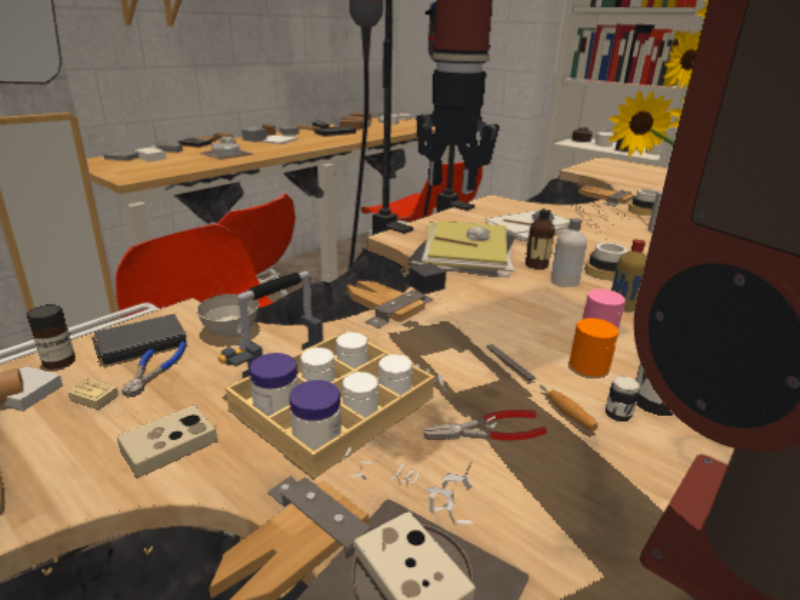

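View pics/t9.png

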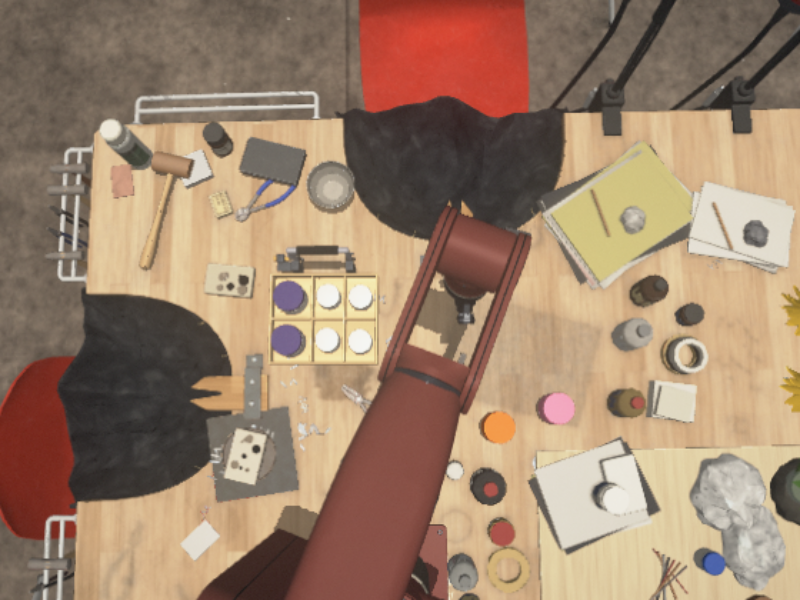

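Both views show all six items standing in their cells, the brick flat at (230,281), and the handle up at (275,285) in the scene view. The bar top rose from 101 to 151 mm, so it is resting on the 0.050 notch. Nothing else has moved.

```bash
python3 -c "
from bench import close_job;print(close_job())"
```

```text
the job is handed in; nothing more can be done
None
```

I handed in the job (no result was shown): the brick lies flat on the free worktop left of the caddy, all four pots and both violet-lidded tubs stand one to a cell, and the handle holds itself up at about 50 mm in its upper notch. One placing briefly read 41 N at the wrist, probably a pot touching the caddy floor.

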